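# Load the dark-field inspection hood

### The job

Get the wafer inspection station ready for a dark-field run: first draw the white-tabbed dust blank out from under the inspection hood and lay it flat on the blue mat, lengthwise and within its outline, then slide every sample carrier on the bench, wafer end first, under the hood, each in a lane of its own, fully home against the stop. Only when all the carriers are home, lean the amber light shield, black strip up, back against the front of the hood, its lower edge on the bench clear of the grip tabs, centred across the lane mouths and square to the hood, resting there by itself. At whatever point suits you, push the green lamp plug fully into the socket of the lamp controller; leave the other things on the bench alone.

Things in the scene. Friction and masses are not known exactly. Their poses are not given: they have to be found in the camera images.
- hood: white inspection hood, fixed, 218 (y) x 100 (x) mm, over three parallel lanes; underside 28 mm, top 95 mm above the table. Origin: on the table under the middle of its front face (towards the robot); x runs into the hood along the lanes, z up. The stop is at x = 85 mm: a carrier that is home has its origin at x = 24 mm and its tab 23 mm before the face, outside the hood
- lane0 (a point): middle of the mouth of the left lane (hood y = +68 mm), on the table in line with the front face; axes as the hood. Each lane is 54 mm wide, its floor is the table. The 14 mm thick rails between and beside the lanes go on before the face as 8 mm high aluminium rails to x = -35 mm, with pointed tips to x = -42 mm
- lane1 (a point): the same for the middle lane (hood y = 0)
- lane2 (a point): the same for the right lane (hood y = -68 mm)
- blank: dust blank: the same shape, sizes and weight as the sample carriers below, all grey with a white grip tab, no wafer; starts in the middle lane under the hood, home or up to 20 mm short of it, its tab outside
- mat: blue parking mat, fixed, 170 (x) x 90 (y) x 3 mm, on the bench at the left; origin: centre of the underside; z up
- carrier_red: sample carrier, 160 g: aluminium plate 122 (x) x 50 (y) x 8 mm, a dark wafer on its front (+x) half and near its rear end an upright red grip tab 20 (x) x 14 (y) mm, its top 34 mm above the underside. Origin: centre of the plate's underside, z up; the tab's centre is at x = -47 mm, the centre of mass between. Starts flat on the table at the left, front away from the robot. May be absent (None)
- carrier_blue: sample carrier, 160 g: aluminium plate 122 (x) x 50 (y) x 8 mm, a dark wafer on its front (+x) half and near its rear end an upright blue grip tab 20 (x) x 14 (y) mm, its top 34 mm above the underside. Origin: centre of the plate's underside, z up; the tab's centre is at x = -47 mm, the centre of mass between. Starts flat on the table at the left, front away from the robot. May be absent (None)
- carrier_yellow: sample carrier, 160 g: aluminium plate 122 (x) x 50 (y) x 8 mm, a dark wafer on its front (+x) half and near its rear end an upright yellow grip tab 20 (x) x 14 (y) mm, its top 34 mm above the underside. Origin: centre of the plate's underside, z up; the tab's centre is at x = -47 mm, the centre of mass between. Starts flat on the table at the left, front away from the robot. May be absent (None)
- plug: lamp plug, 70 g: brass prong 20 (x) x 14 (y) mm, 16 mm long, under a green body 34 (x) x 26 (y) x 30 mm (16 to 46 mm above the prong's lower end). Origin: centre of the prong's lower end; z up. Fits either way round. At the start it stands in the parking plate at the right, its prong through the plate onto the table
- park: grey parking plate, fixed, 56 x 56 x 12 mm, with a loose 24 x 18 mm hole in its middle; origin: centre of the underside; z up
- socket: white lamp controller, fixed, 110 (x) x 100 (y) x 34 mm, at the right, with the socket in the middle of its top; origin: centre of the underside; z up
- socket_hole0 (a point): centre of the socket's mouth, level with the controller's top, axes as the controller: a hole 22.5 (x) x 16.5 (y) mm, 18 mm deep, its rim chamfered 2 mm; with the plug home its body sits on the controller's top (plug origin 16 mm below this point)
- shield: light shield: amber rigid panel 10 (x, thickness) x 210 (y, width) x 150 (z, height) mm with a black strip along its top edge, 250 g. Origin: middle of the lower edge; z runs up the panel. At the start it stands upright in the rack at the right. The two faces are alike
- shield_top (a point): middle of the shield's top edge
- rack: dark slotted rack for the shield, fixed: two steel bars 16 x 160 (y) x 30 mm high with a 13 mm slot along y between them, the table being the slot's floor; origin: on the table in the middle of the slot
- lens_cap: black lens cap, 36 mm across, 12 mm high; origin at the centre of its underside; not to be disturbed
- cleaner: small jar with blue cap, 36 mm across, 75 mm high; origin at the centre of its underside; not to be disturbed
- slide_box: grey box 90 x 70 x 35 mm; origin at the centre of its underside; not to be disturbed
- driver: screwdriver 150 mm long lying on the bench; origin near its middle; not to be disturbed
- mug: blue mug, 76 mm across, 85 mm high; origin at the centre of its underside; not to be disturbed
- blower: bottle with red cap, 48 mm across, 90 mm high; origin at the centre of its underside; not to be disturbed
Mind the look-alikes: they are no part of the job. What is shaped like the carrier_yellow but purple is not meant.

How it is judged:
By the outcome, as a careful person would: the job done as asked, in the order asked, and still so for the second after the job is handed in, with the robot touching nothing.
Of carrier_red, carrier_blue, carrier_yellow only 2 to 3 are there at a start; the rules pass over those that are not, and their reading is None.
At some moment in a run one of blank may be knocked a few centimetres aside while the robot is not near it.
Once in a run the grip may slacken for a moment while it holds something.
It also fails if it takes over 210 s, if anything falls off the work surface, if the arm or the gripper's body presses on something with over 40 N, if the wrist force passes 120 N, or if a joint passes its speed limit or range.

### The arm

A 7-joint arm with a two-finger parallel gripper is mounted at the origin on the work surface. World frame = base frame: x ahead of the robot, y to its left, z up, the work surface at z = 0. Lengths are in m, angles in rad, forces in N, time in s.
With the tool pointing down it reaches from about 0.4 to 0.9 m from the base axis. Payload 5.5 kg.
Tool frame: the origin (TCP) lies between the finger pads; the fingertips stand 14 mm ahead of it and the grasp point (between the pads) lies 5 mm behind it (robot.nose_length is the z of the fingertips in the tool frame, in m); z points along the fingers, y is the line along which they close (so a half turn about z gives the same grasp; the last joint's range is limited). The gripper opens to 92 mm and grips with 3 to 60 N. Pads are 19 mm wide; open, the fingers measure 130 mm over their backs; the gripper's body (75 mm by 190 mm) begins 47 mm behind the grasp point.
Start: joints at [1.593, 0.501, -0.427, 1.55, 0.221, 1.138, -0.21], TCP at [0.155, -0.631, 0.241] pointing down, gripper open.
Joint ranges: [-2.88, 2.88], [-0.31, 2.03], [-1.54, 1.56], [0.2, 2.42], [-1.41, 4.55], [0.19, 2.02], [-2.57, 2.57]. Speed limits (rad/s): [2.57, 2.57, 3.14, 3.14, 3.14, 3.14, 3.14].

### API

Orientations are given as a unit quaternion [x, y, z, w].
In Python, from rig import robot, read_camera gives the robot as it stands.
- The arm moves only by the tool carry_out, never from a script. Its argument "targets" is a list of rows, each an object of numbers: "tx", "ty", "tz": the shift along the tool's x, y, z in m; "yaw": the turn about the tool's z in rad. A call has 1 to 10 rows; each row is the pose to reach, as a shift and turn from the pose commanded when the call began, along the tool's axes at that moment; what a row does not reach only later rows make up. A row lasts 1/8 s, in which the tool goes at most 62.5 mm and 10.7 degrees, less where a joint would pass 70% of its speed; a pose out of reach is approached as far as the arm can. A call with a gripper value outside its range is refused whole. "gripper" is the opening, from 0 (shut) to 1 (fully open), set as the call begins (left out, the last holds). The fingers move at their own pace and stop on an object; "newtons" is the grip in N (left out, the last holds). Time passes only in rows, so rows that repeat a pose let the fingers close. It gives the time, the measured TCP pose, the force, the opening and the grip force at its end, in the units of the state.
- robot.get_state(): the state, without advancing time (a new reading comes with each control period).
- read_camera(name): name is "scene" or "top"; returns a dict with "frame" (384x512x3 uint8, red, green, blue), "range_z" (384x512 float32, m along the optical axis (not along the pixel's ray), 0 where there is no reading), "fx", "fy", "cx", "cy" (pixels), "k1" (the pictures are not rectified: a ray, as slopes to the right and down, at radius r is drawn at 1 + k1 r^2 times it, then the intrinsics apply), "rvec" (rotation vector, rad) and "tvec" (3), from world to camera coordinates, as OpenCV has them. Camera axes: x right, y down, z forward; pixel columns grow to the right and rows downward; lengths in m; the calibration is good to about 2 mm. A picture is of the moment at which its call begins.
- robot.hand_in(): hands the job in; it is judged then, once.
The state is a dict: "time_s": time; "joints": joint angles; "dq": joint speeds; "joint_efforts": joint torques, N m; "position": TCP position; "ee_rot": TCP orientation; "contact_force": force on the tool from outside, world axes, zero at the start; "torque": the same for the moment, N m; "grip_width": finger opening in m; "finger_force": force on a finger pad.
Only numpy, scipy, OpenCV 4.12 (cv2) and the standard library are available. Lean on these libraries where they do the work, as an engineer would, in place of code of your own. Each camera call takes 0.05 s, during which the arm holds its last target. There are 200 camera calls.

## Working session

There is one attempt and no reset: what is moved stays moved. The work goes in short steps, Python scripts to look and compute and a tool call to move; the robot and the scene stay as the last step left them, time stands still between calls to the robot, and variables do not carry over. Pictures are saved under pics/ and viewed, at most 14 in all, crops included, and the job is handed in when it is done.

Besides the shell and the picture viewer there is one more tool, called after "Emit:" as name(argument=value, ...), one argument or row to a line, values as JSON. carry_out: Moves the arm, as the interface text tells. Its arguments: {"type":"object","properties":{"targets":{"type":"array"},"gripper":{"type":"number"},"newtons":{"type":"number"}},"required":["targets"]}

```bash
ls; mkdir -p pics; cat > h.py <<'E'
import numpy as np, cv2
from scipy.spatial.transform import Rotation as R
from rig import robot, read_camera
def snap(name,png=None):
    c=read_camera(name)
    if png: cv2.imwrite('pics/'+png,cv2.cvtColor(c['frame'],cv2.COLOR_RGB2BGR))
    return c
def rays(c,uv):
    uv=np.atleast_2d(np.asarray(uv,float))
    xd=np.stack([(uv[:,0]-c['cx'])/c['fx'],(uv[:,1]-c['cy'])/c['fy']],1)
    x=xd.copy()
    for _ in range(20): x=xd/(1+c['k1']*(x**2).sum(1,keepdims=True))
    M=R.from_rotvec(np.ravel(c['rvec'])).as_matrix(); t=np.ravel(c['tvec'])
    d=np.c_[x,np.ones(len(x))]@M      # world dir, unit optical depth
    return -M.T@t, d
def onplane(c,uv,z):
    o,d=rays(c,uv); return o+d*((z-o[2])/d[:,2])[:,None]
def cloud(c):
    h,w=c['range_z'].shape
    vv,uu=np.mgrid[:h,:w]
    o,d=rays(c,np.c_[uu.ravel(),vv.ravel()])
    P=(o+d*c['range_z'].reshape(-1,1)).reshape(h,w,3)
    P[c['range_z']==0]=np.nan
    return P
E
python3 - <<'E'
from h import *
s=robot.get_state(); print({k:np.round(v,3) for k,v in s.items()})
for n in('scene','top'):
    c=snap(n,n+'0.png'); print(n,c['fx'],c['cx'],c['cy'],c['k1'],rays(c,[[256,192]]))
E
```

```text
pics
{'time_s': np.float64(0.0), 'joints': array([ 1.593,  0.502, -0.427,  1.551,  0.221,  1.138, -0.21 ]), 'dq': array([-0.   ,  0.002,  0.001,  0.002,  0.001,  0.   ,  0.001]), 'joint_efforts': array([-0.0000e+00, -5.6659e+01, -5.8160e+00, -2.7910e+01, -6.9000e-02,
        3.1000e-02,  0.0000e+00]), 'position': array([ 0.155, -0.631,  0.24 ]), 'ee_rot': array([ 0.993,  0.12 , -0.   , -0.001]), 'contact_force': array([ 0.599,  0.416, -0.669]), 'torque': array([0.012, 0.009, 0.051]), 'finger_force': np.float64(0.0), 'grip_width': np.float64(0.092)}
scene 415.4878690067955 250.91543886349646 189.8284895109025 -0.09462600478341232 (array([ 1.03170803, -0.83950405,  0.93095153]), array([[-0.40651244,  0.68550101, -0.60416312]]))
top 420.74715391751164 249.57082167251434 195.727398456288 -0.07578983543779555 (array([0.32464582, 0.09261659, 1.36003086]), array([[ 0.11026856, -0.01221831, -0.99398367]]))
```

View pics/top0.png

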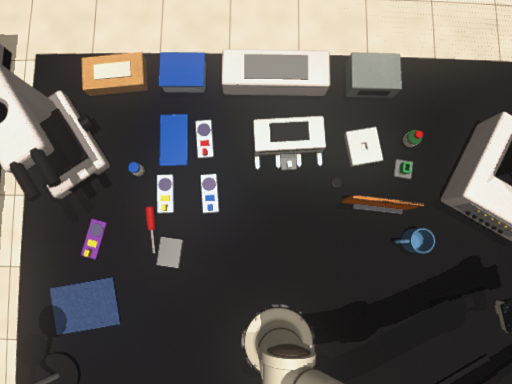

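View pics/scene0.png

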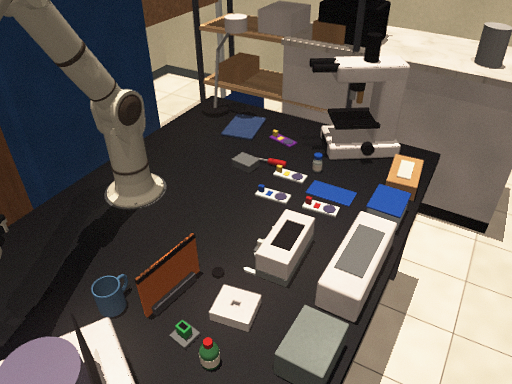

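The top view shows the following:
- **Hood:** (290,135), with the white blank tab at (290,160).
- **Mat:** (173,140).
- **Carriers:** all three are present, red (205,138), yellow (165,193) and blue (210,193). The purple one at (93,240) is the decoy.
- **Plug side:** plug in its park plate at (404,168), socket at (365,146), shield in the rack at (383,203).

The scene view agrees with this.

```bash
cat >> h.py <<'E'
def rect(P):  # min area rect of planar pts in mm -> centre(m), long side, short side (mm), angle of long axis (deg, mod 180)
    (cx,cy),(w,h),a=cv2.minAreaRect((P[:,:2]*1000).astype(np.float32))
    if w<h: w,h,a=h,w,a+90
    return np.round([cx/1000,cy/1000,w,h,(a+90)%180-90],4)
def blob(c,mask,z):
    m=mask.astype(np.uint8); n,l,st,_=cv2.connectedComponentsWithStats(m)
    if n<2: return None
    k=1+np.argmax(st[1:,4]); v,u=np.nonzero(l==k)
    return rect(onplane(c,np.c_[u,v],z)), len(u), (round(u.mean(),1),round(v.mean(),1))
def roi(c,u0,u1,v0,v1):
    m=np.zeros(c['range_z'].shape,bool); m[v0:v1,u0:u1]=1; return m
def hsv(c): return cv2.cvtColor(c['frame'],cv2.COLOR_RGB2HSV)
E
python3 - <<'E'
from h import *
c=read_camera('top'); P=cloud(c); H=hsv(c); Z=P[...,2]; V=H[...,2]
print('table z',np.nanmedian(Z[210:240,250:300]),'std',np.nanstd(Z[210:240,250:300]))
hood=roi(c,245,335,105,180)&(Z>.085); print('hood',blob(c,hood,.095), np.nanmedian(Z[hood]))
q=P[hood]; print(rect(q[~np.isnan(q[:,0])]))
print('sock',blob(c,roi(c,335,390,118,172)&(Z>.028)&(V>120),.034))
print('sockhole',blob(c,roi(c,358,372,138,154)&(V<150),.034))
print('mat',blob(c,roi(c,150,192,105,172)&(H[...,1]>120)&(H[...,0]>100)&(H[...,0]<125),.003))
for n,r in dict(red=(192,217,112,162),yel=(152,180,168,220),blu=(196,224,168,220)).items():
    m=roi(c,*r)&(V>70)
    print(n,blob(c,m&(Z<.02)|m&(V>130),.008)); t=roi(c,*r)&(H[...,1]>130)&(V>80); print('  tab',blob(c,t&(Z>.02),.034), np.nanmax(Z[roi(c,*r)]))
print('btab',blob(c,roi(c,280,300,150,175)&(Z>.022)&(V>100),.034))
print('rails',blob(c,roi(c,250,265,150,172)&(V>100),.008),blob(c,roi(c,312,330,150,172)&(V>100),.008))
print('plug',blob(c,roi(c,390,418,155,182)&(H[...,0]>45)&(H[...,0]<85)&(H[...,1]>100),.046))
print('shield',blob(c,roi(c,335,430,190,220)&(Z>.135),.15), 'rack',blob(c,roi(c,340,430,190,222)&(Z>.02)&(Z<.04),.03))
for n in('scene','top'):
    f=read_camera(n)['frame'][...,::-1]
    if n=='top': cv2.imwrite('pics/crop1.png',np.hstack([cv2.resize(f[105:225,245:345],None,fx=4,fy=4,interpolation=2),cv2.resize(f[105:225,335:435],None,fx=4,fy=4,interpolation=2)]))
E
```

```text
table z 0.0009801269582989658 std 0.0028881811232331924
hood (array([ 6.478000e-01, -2.250000e-02,  2.184609e+02,  1.042070e+02,
       -8.583570e+01]), 2280, (np.float64(288.8), np.float64(133.5))) 0.09643159301183346
[ 6.493000e-01 -2.300000e-02  2.196517e+02  1.029329e+02 -8.612440e+01]
sock (array([  0.6269,  -0.2707, 110.9919, 100.8483,  10.5649]), 979, (np.float64(364.1), np.float64(145.6)))
sockhole (array([ 0.628 , -0.2765, 16.65  ,  3.1975, 12.9489]), 7, (np.float64(365.7), np.float64(145.3)))
mat (array([  0.6466,   0.352 , 173.8389,  92.8026,   1.7902]), 1471, (np.float64(173.3), np.float64(139.6)))
red (array([  0.65  ,   0.249 , 129.4853,  56.5366,   5.4194]), 661, (np.float64(204.0), np.float64(138.4)))
  tab (array([ 0.6002,  0.2431, 16.4199,  9.6495,  1.5031]), 21, (np.float64(204.4), np.float64(151.4))) 0.04141356867696544
yel (array([  0.4662,   0.3727, 127.8673,  55.7469,   1.9293]), 694, (np.float64(164.6), np.float64(193.0)))
  tab (array([ 0.4183,  0.3674, 15.8915, 12.8311,  0.8601]), 23, (np.float64(163.6), np.float64(207.2))) 0.03955540610565289
blu (array([  
[... 154 characters left out ...]
, 19, (np.float64(209.6), np.float64(206.9))) 0.038609781242062935
btab (array([ 0.5665, -0.028 , 19.5901, 12.8109,  0.2281]), 33, (np.float64(289.1), np.float64(163.2)))
rails (array([ 0.5714,  0.0739, 42.961 , 13.051 ,  0.7203]), 63, (np.float64(257.0), np.float64(162.0))) (array([ 0.5877, -0.1301, 43.2803, 16.3928, -0.2429]), 70, (np.float64(319.3), np.float64(158.5)))
plug (array([ 0.5573, -0.4003, 33.1052, 29.382 , -1.5206]), 82, (np.float64(405.3), np.float64(167.6)))
shield (array([  0.4399,  -0.306 , 211.4098,  12.3698,  84.3269]), 301, (np.float64(387.4), np.float64(200.3))) rack (array([  0.4261,  -0.3133, 161.9012,  20.2501,  84.2086]), 298, (np.float64(377.1), np.float64(208.0)))
```

View pics/crop1.png

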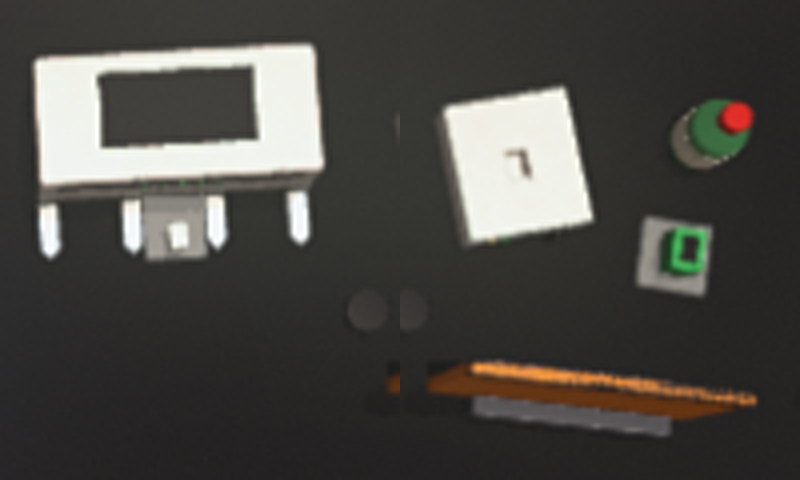

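The crop shows the blank's white tab at (178,235), outside the hood by about 10 mm more than at home. All four rails are clearly visible, and so is the socket slot at (518,163).

```bash
cat >> h.py <<'E'
O=np.array([.599,-.0263]); TH=.075
def hw(x,y): # hood -> world
    return O+np.array([np.cos(TH)*x-np.sin(TH)*y,np.sin(TH)*x+np.cos(TH)*y])
def wh(p): d=np.asarray(p)[:2]-O; return np.array([np.cos(TH)*d[0]+np.sin(TH)*d[1],-np.sin(TH)*d[0]+np.cos(TH)*d[1]])
def plan(*tg):  # world x,y,z,heading of tool x -> shifts from the present pose
    s=robot.get_state(); M=R.from_quat(s['ee_rot']).as_matrix(); h0=np.arctan2(M[1,0],M[0,0])
    print('t',round(float(s['time_s']),1),'pos',np.round(s['position'],4),'head',round(h0,4),'F',np.round(s['contact_force'],1),'grip',round(float(s['grip_width']),4),round(float(s['finger_force']),1))
    for x,y,z,h in tg:
        t=M.T@(np.array([x,y,z])-s['position']); dy=-(h-h0); dy=(dy+np.pi/2)%np.pi-np.pi/2
        print('tx %.4f ty %.4f tz %.4f yaw %.3f'%(*t,dy),'rows>=%.1f'%max(np.linalg.norm(t)/.0625,abs(dy)/.187))
E
python3 -c "
from h import *
plan((*hw(-.04,0),.16,TH),(*hw(-.04,0),.028,TH))"
```

```text
t 0.2 pos [ 0.1549 -0.6309  0.2402] head 0.2409 F [ 0.  -0.7  0.1] grip 0.0918 0.0
tx 0.5360 ty -0.4878 tz 0.0807 yaw 0.166 rows>=11.7
tx 0.5360 ty -0.4876 tz 0.2127 yaw 0.166 rows>=12.1
```

Emit:
carry_out(
  targets=[
    {"tx":0.536,"ty":-0.488,"tz":0.08,"yaw":0.166},
    {"tx":0.536,"ty":-0.488,"tz":0.08,"yaw":0.166},
    {"tx":0.536,"ty":-0.488,"tz":0.08,"yaw":0.166},
    {"tx":0.536,"ty":-0.488,"tz":0.08,"yaw":0.166},
    {"tx":0.536,"ty":-0.488,"tz":0.08,"yaw":0.166},
    {"tx":0.536,"ty":-0.488,"tz":0.08,"yaw":0.166},
    {"tx":0.536,"ty":-0.488,"tz":0.08,"yaw":0.166},
    {"tx":0.536,"ty":-0.488,"tz":0.08,"yaw":0.166},
    {"tx":0.536,"ty":-0.488,"tz":0.08,"yaw":0.166},
    {"tx":0.536,"ty":-0.488,"tz":0.08,"yaw":0.166},
  ],
  gripper=0.43,
  newtons=40,
)

```text
time_s: 1.5
position: [0.5024, -0.1141, 0.1722]
ee_rot: [0.999, 0.037, 0.0, 0.0]
contact_force: [0.6, -1.2, 0.5]
grip_width: 0.0394
finger_force: 0.0
```

Emit:
carry_out(
  targets=[
    {"tz":0},
    {"tz":0},
    {"tz":0},
    {"tz":0},
  ],
)

```text
validation failed for argument at $.ta...
```

```bash
python3 -c "
from h import *
plan((*hw(-.04,0),.16,TH),(*hw(-.04,0),.028,TH))"
```

```text
t 1.5 pos [ 0.5024 -0.1141  0.1722] head 0.0742 F [ 0.6 -1.2  0.5] grip 0.0394 0.0
tx 0.0628 ty -0.0804 tz 0.0122 yaw -0.001 rows>=1.6
tx 0.0627 ty -0.0805 tz 0.1442 yaw -0.001 rows>=2.8
```

Emit:
carry_out(
  targets=[
    {"tx":0.063,"ty":-0.08,"tz":0.012,"yaw":0.0},
    {"tx":0.063,"ty":-0.08,"tz":0.012,"yaw":0.0},
    {"tx":0.063,"ty":-0.08,"tz":0.012,"yaw":0.0},
    {"tx":0.063,"ty":-0.08,"tz":0.012,"yaw":0.0},
  ],
)

```text
time_s: 2.0
position: [0.5578, -0.0316, 0.1599]
ee_rot: [0.999, 0.037, -0.001, 0.0]
contact_force: [0.2, 0.2, 0.5]
grip_width: 0.0397
finger_force: 0.0
```

```bash
python3 -c "
from h import *
plan((*hw(-.04,0),.16,TH),(*hw(-.04,0),.028,TH))"
```

```text
t 2.0 pos [ 0.5578 -0.0316  0.1599] head 0.0748 F [0.2 0.2 0.5] grip 0.0397 0.0
tx 0.0015 ty -0.0022 tz -0.0001 yaw -0.000 rows>=0.0
tx 0.0017 ty -0.0023 tz 0.1319 yaw -0.000 rows>=2.1
```

Emit:
carry_out(
  targets=[
    {"tx":0.001,"ty":-0.002,"tz":0.06,"yaw":0.0},
    {"tx":0.001,"ty":-0.002,"tz":0.11,"yaw":0.0},
    {"tx":0.001,"ty":-0.002,"tz":0.132,"yaw":0.0},
    {"tx":0.001,"ty":-0.002,"tz":0.132,"yaw":0.0},
  ],
)

```text
time_s: 2.5
position: [0.558, -0.0301, 0.0273]
ee_rot: [0.999, 0.037, -0.001, 0.0]
contact_force: [0.1, 0.0, 0.4]
grip_width: 0.0393
finger_force: 0.0
```

Emit:
carry_out(
  targets=[
    {"tx":0.0,"ty":0.0,"tz":0.0,"yaw":0.0},
    {"tx":0.0,"ty":0.0,"tz":0.0,"yaw":0.0},
    {"tx":0.0,"ty":0.0,"tz":0.0,"yaw":0.0},
    {"tx":0.0,"ty":0.0,"tz":0.0,"yaw":0.0},
  ],
  gripper=0.0,
)

```text
time_s: 3.0
position: [0.5601, -0.0292, 0.0294]
ee_rot: [0.999, 0.037, 0.001, 0.0]
contact_force: [-0.1, -0.9, 6.8]
grip_width: 0.0137
finger_force: 40.0
```

```bash
python3 -c "
from h import *
plan((*hw(-.04,0),.028,TH),(*hw(-.13,0),.028,TH))"
```

```text
t 3.0 pos [ 0.5601 -0.0292  0.0294] head 0.0746 F [-0.1 -0.9  6.8] grip 0.0137 40.0
tx -0.0009 ty 0.0001 tz 0.0014 yaw -0.000 rows>=0.0
tx -0.0909 ty 0.0001 tz 0.0013 yaw -0.000 rows>=1.5
```

Emit:
carry_out(
  targets=[
    {"tx":-0.02,"ty":0.0,"tz":0.0,"yaw":0.0},
    {"tx":-0.045,"ty":0.0,"tz":0.0,"yaw":0.0},
    {"tx":-0.07,"ty":0.0,"tz":0.0,"yaw":0.0},
    {"tx":-0.09,"ty":0.0,"tz":0.0,"yaw":0.0},
    {"tx":-0.09,"ty":0.0,"tz":0.0,"yaw":0.0},
  ],
)

```text
time_s: 3.62
position: [0.4691, -0.0358, 0.0294]
ee_rot: [0.999, 0.038, 0.0, 0.001]
contact_force: [-4.0, 0.4, 13.3]
grip_width: 0.0138
finger_force: 40.0
```

Emit:
carry_out(
  targets=[
    {"tx":0.0,"ty":0.0,"tz":0.0,"yaw":0.0},
    {"tx":0.0,"ty":0.0,"tz":0.0,"yaw":0.0},
    {"tx":0.007,"ty":0.0,"tz":-0.001,"yaw":0.0},
    {"tx":0.007,"ty":0.0,"tz":-0.001,"yaw":0.0},
  ],
  gripper=0.3,
)

```text
time_s: 4.12
position: [0.4774, -0.035, 0.0293]
ee_rot: [0.999, 0.037, 0.001, -0.0]
contact_force: [0.2, -0.3, -0.1]
grip_width: 0.0276
finger_force: 0.0
```

```bash
python3 - <<'E'
from h import *
plan()
c=snap('top','b1.png'); P=cloud(c); Z=P[...,2]; V=hsv(c)[...,2]
f=c['frame'][...,::-1]; cv2.imwrite('pics/b1c.png',cv2.resize(f[100:230,140:340],None,fx=4,fy=4,interpolation=2))
E
```

```text
t 4.1 pos [ 0.4774 -0.035   0.0293] head 0.0747 F [ 0.2 -0.3 -0.1] grip 0.0276 0.0
```

View pics/b1c.png

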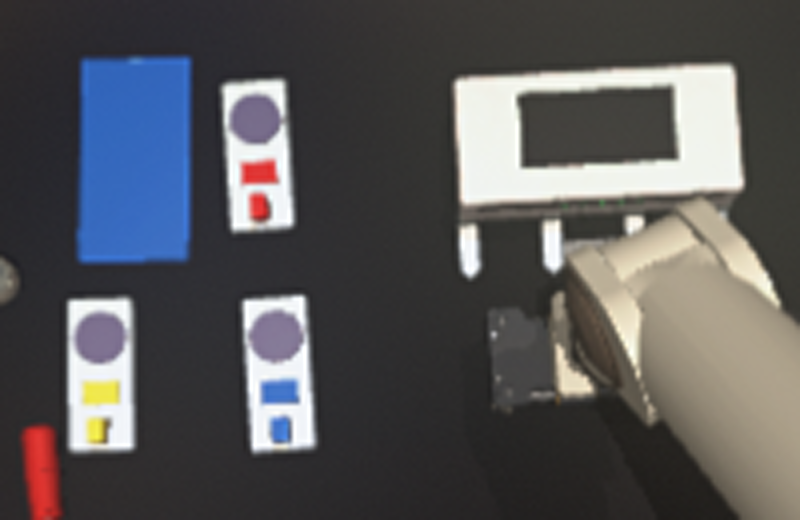

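Emit:
carry_out(
  targets=[
    {"tx":-0.001,"ty":0.0,"tz":0.003,"yaw":0.0},
    {"tx":-0.001,"ty":0.0,"tz":0.003,"yaw":0.0},
    {"tx":-0.001,"ty":0.0,"tz":0.003,"yaw":0.0},
    {"tx":-0.001,"ty":0.0,"tz":0.003,"yaw":0.0},
  ],
  gripper=0.0,
  newtons=60,
)

```text
time_s: 4.68
position: [0.4751, -0.0353, 0.0261]
ee_rot: [0.999, 0.037, -0.0, 0.0]
contact_force: [-0.1, 0.0, -2.1]
grip_width: 0.0135
finger_force: 60.0
```

Emit:
carry_out(
  targets=[
    {"tx":0.0,"ty":0.0,"tz":-0.02,"yaw":0.0},
    {"tx":0.0,"ty":0.0,"tz":-0.04,"yaw":0.0},
    {"tx":0.0,"ty":0.0,"tz":-0.06,"yaw":0.0},
    {"tx":0.0,"ty":0.0,"tz":-0.06,"yaw":0.0},
  ],
)

```text
time_s: 5.18
position: [0.4765, -0.0354, 0.0873]
ee_rot: [0.999, 0.037, 0.001, 0.0]
contact_force: [-0.4, -0.7, -1.5]
grip_width: 0.0135
finger_force: 60.0
```

```bash
python3 - <<'E'
from h import *
plan((.5997,.3505,.087,.031),(.5997,.3505,.032,.031))
E
```

```text
t 5.2 pos [ 0.4765 -0.0354  0.0873] head 0.0745 F [-0.4 -0.7 -1.5] grip 0.0135 60.0
tx 0.1516 ty -0.3757 tz 0.0004 yaw 0.044 rows>=6.5
tx 0.1514 ty -0.3757 tz 0.0554 yaw 0.044 rows>=6.5
```

Emit:
carry_out(
  targets=[
    {"tx":0.02,"ty":-0.047,"tz":0.0,"yaw":0.006},
    {"tx":0.04,"ty":-0.094,"tz":0.0,"yaw":0.012},
    {"tx":0.06,"ty":-0.141,"tz":0.0,"yaw":0.018},
    {"tx":0.08,"ty":-0.188,"tz":0.0,"yaw":0.024},
    {"tx":0.1,"ty":-0.235,"tz":0.0,"yaw":0.03},
    {"tx":0.12,"ty":-0.282,"tz":0.0,"yaw":0.036},
    {"tx":0.14,"ty":-0.329,"tz":0.0,"yaw":0.044},
    {"tx":0.151,"ty":-0.376,"tz":0.0,"yaw":0.044},
    {"tx":0.151,"ty":-0.376,"tz":0.0,"yaw":0.044},
    {"tx":0.151,"ty":-0.376,"tz":0.0,"yaw":0.044},
  ],
)

```text
time_s: 6.42
position: [0.5972, 0.3502, 0.0847]
ee_rot: [1.0, 0.016, -0.001, 0.001]
contact_force: [0.0, -1.0, -0.4]
grip_width: 0.0005
finger_force: 0.0
```

```bash
python3 - <<'E'
from h import *
plan((.5997,.3505,.032,.031))
c=snap('scene'); f=c['frame'][...,::-1]; cv2.imwrite('pics/s2.png',cv2.resize(f[80:260,200:440],None,fx=3,fy=3,interpolation=2))
E
```

```text
t 6.4 pos [0.5972 0.3502 0.0847] head 0.0314 F [ 0.  -1.  -0.4] grip 0.0005 0.0
tx 0.0026 ty -0.0003 tz 0.0526 yaw 0.000 rows>=0.8
```

View pics/s2.png

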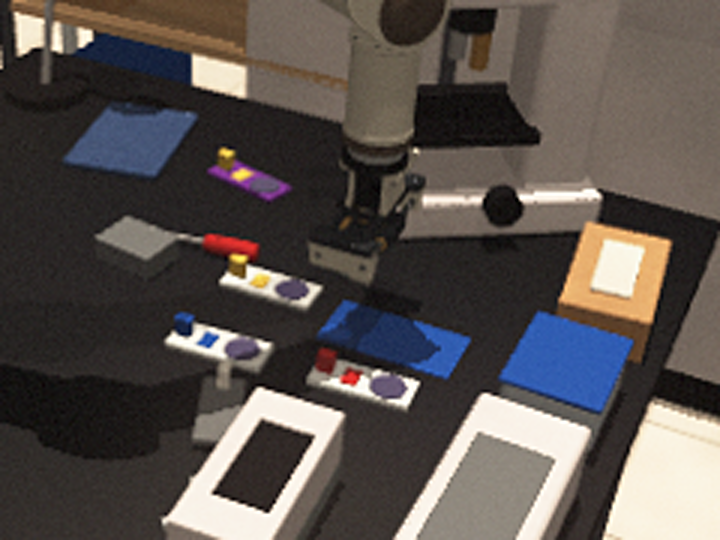

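The grip slackened and the blank dropped upright between the hood and the blue carrier, at about (220,400) in the crop. I'll locate it and pick it up again.

```bash
python3 - <<'E'
from h import *
c=snap('top'); P=cloud(c); Z=P[...,2]; H=hsv(c);V=H[...,2]; f=c['frame'][...,::-1]
cv2.imwrite('pics/t2.png',cv2.resize(f[110:240,140:340],None,fx=4,fy=4,interpolation=2))
r=roi(c,215,290,130,240)
print('plate',blob(c,r&(V>45)&(Z>.003)&(Z<.02)&(H[...,1]<80),.008)); print('tab',blob(c,r&(V>110)&(Z>.02)&(Z<.05),.034))
E
```

```text
plate (array([5.68000e-01, 7.16000e-02, 7.60291e+01, 4.31599e+01, 4.98230e+01]), 138, (np.float64(256.0), np.float64(164.6)))
tab (array([ 5.98400e-01,  9.00000e-03,  9.61840e+00,  1.00000e-04,
       -8.91528e+01]), 4, (np.float64(277.5), np.float64(153.0)))
```

View pics/t2.png

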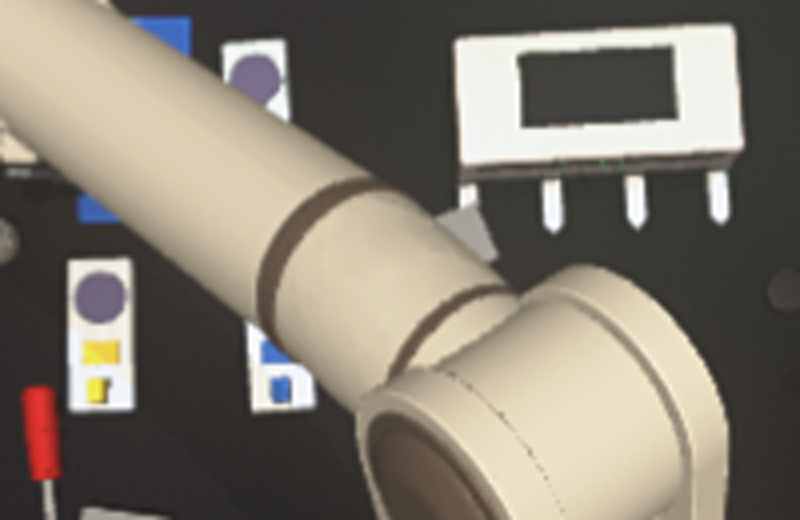

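Emit:
carry_out(
  targets=[
    {"tx":0.0,"ty":0.05,"tz":-0.06,"yaw":0.0},
    {"tx":-0.03,"ty":0.1,"tz":-0.12,"yaw":0.0},
    {"tx":-0.07,"ty":0.65,"tz":-0.165,"yaw":0.0},
    {"tx":-0.07,"ty":0.65,"tz":-0.165,"yaw":0.0},
    {"tx":-0.07,"ty":0.65,"tz":-0.165,"yaw":0.0},
    {"tx":-0.07,"ty":0.65,"tz":-0.165,"yaw":0.0},
    {"tx":-0.07,"ty":0.65,"tz":-0.165,"yaw":0.0},
    {"tx":-0.07,"ty":0.65,"tz":-0.165,"yaw":0.0},
    {"tx":-0.07,"ty":0.65,"tz":-0.165,"yaw":0.0},
    {"tx":-0.07,"ty":0.65,"tz":-0.165,"yaw":0.0},
  ],
  gripper=0.4,
)

```text
time_s: 7.78
position: [0.5507, -0.2269, 0.242]
ee_rot: [1.0, 0.014, -0.0, 0.001]
contact_force: [-0.2, 0.3, -0.9]
grip_width: 0.0366
finger_force: 0.0
```

```bash
python3 - <<'E'
from h import *
c=snap('top'); P=cloud(c); Z=P[...,2]; H=hsv(c);V=H[...,2]; f=c['frame'][...,::-1]
cv2.imwrite('pics/t3.png',cv2.resize(f[110:240,180:340],None,fx=4,fy=4,interpolation=2))
r=roi(c,222,290,150,240)
print('plate',blob(c,r&(V>45)&(H[...,1]<80),.008)); print('tab',blob(c,r&(V>110)&(Z>.02)&(Z<.06),.034))
plan()
E
```

```text
plate (array([ 5.049000e-01,  7.780000e-02,  2.191384e+02,  2.158614e+02,
       -8.919970e+01]), 2883, (np.float64(250.7), np.float64(172.2)))
tab (array([  0.5118,   0.1606,  20.0761,  15.5163, -67.1886]), 32, (np.float64(229.6), np.float64(179.2)))
t 7.8 pos [ 0.5489 -0.2392  0.2424] head 0.0159 F [-0.2 -8.9  0.4] grip 0.0369 0.0
```

View pics/t3.png

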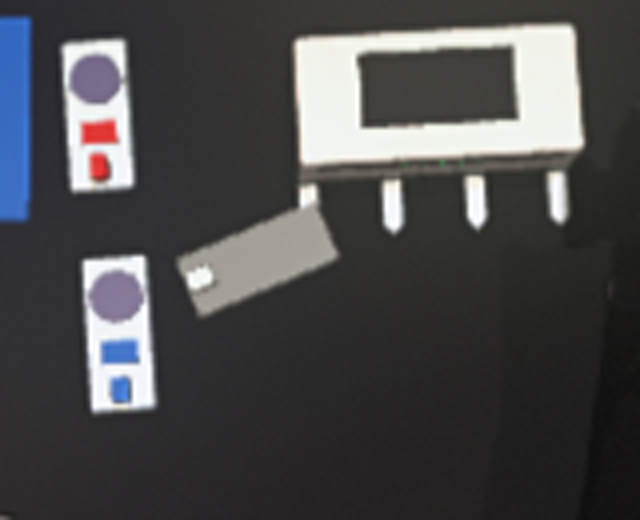

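```bash
python3 - <<'E'
from h import *
c=snap('top'); Z=cloud(c)[...,2]; H=hsv(c);V=H[...,2]
m=roi(c,222,268,155,192)&(V>60)&(V<200)&(H[...,1]<80)&(Z<.02); print('plate',blob(c,m,.008)); print(robot.get_state()['joints'].round(2))
plan((.512,.160,.12,-1.18),(.512,.160,.027,-1.18))
E
```

```text
plate (array([ 5.413000e-01,  1.163000e-01,  1.336975e+02,  7.343340e+01,
       -6.581900e+01]), 612, (np.float64(244.4), np.float64(173.9)))
[ 0.79  0.43 -0.57  1.68  0.26  1.1  -1.41]
t 7.9 pos [ 0.5492 -0.2355  0.2418] head 0.0148 F [ 0.  -0.5 -0.5] grip 0.0367 0.0
tx -0.0313 ty -0.3968 tz 0.1193 yaw 1.195 rows>=6.6
tx -0.0312 ty -0.3974 tz 0.2123 yaw 1.195 rows>=7.2
```

Emit:
carry_out(
  targets=[
    {"tx":-0.031,"ty":-0.397,"tz":0.119,"yaw":1.195},
    {"tx":-0.031,"ty":-0.397,"tz":0.119,"yaw":1.195},
    {"tx":-0.031,"ty":-0.397,"tz":0.119,"yaw":1.195},
    {"tx":-0.031,"ty":-0.397,"tz":0.119,"yaw":1.195},
    {"tx":-0.031,"ty":-0.397,"tz":0.119,"yaw":1.195},
    {"tx":-0.031,"ty":-0.397,"tz":0.119,"yaw":1.195},
    {"tx":-0.031,"ty":-0.397,"tz":0.119,"yaw":1.195},
    {"tx":-0.031,"ty":-0.397,"tz":0.119,"yaw":1.195},
    {"tx":-0.031,"ty":-0.397,"tz":0.119,"yaw":1.195},
    {"tx":-0.031,"ty":-0.397,"tz":0.119,"yaw":1.195},
  ],
)

```text
time_s: 9.12
position: [0.5046, 0.1566, 0.1175]
ee_rot: [0.841, -0.541, -0.011, 0.008]
contact_force: [0.5, -0.7, -1.9]
grip_width: 0.0371
finger_force: 0.0
```

Emit:
carry_out(
  targets=[
    {"tx":0.0,"ty":0.0,"tz":0.0,"yaw":0.0},
    {"tx":0.0,"ty":0.0,"tz":0.0,"yaw":0.0},
  ],
)

```text
time_s: 9.38
position: [0.5046, 0.1573, 0.1174]
ee_rot: [0.843, -0.538, -0.011, 0.008]
contact_force: [0.1, -0.8, -1.3]
grip_width: 0.0368
finger_force: 0.0
```

```bash
python3 - <<'E'
from h import *
plan((.512,.160,.027,-1.175))
E
```

```text
t 9.4 pos [0.5046 0.1573 0.1174] head -1.1364 F [ 0.1 -0.8 -1.3] grip 0.0368 0.0
tx 0.0016 ty -0.0102 tz 0.0901 yaw 0.039 rows>=1.5
```

Emit:
carry_out(
  targets=[
    {"tx":0.001,"ty":-0.009,"tz":0.03,"yaw":0.039},
    {"tx":0.001,"ty":-0.009,"tz":0.06,"yaw":0.039},
    {"tx":0.001,"ty":-0.009,"tz":0.088,"yaw":0.039},
    {"tx":0.001,"ty":-0.009,"tz":0.088,"yaw":0.039},
  ],
)

```text
time_s: 9.88
position: [0.5102, 0.1571, 0.028]
ee_rot: [0.83, -0.557, -0.013, 0.009]
contact_force: [0.4, -0.0, 0.1]
grip_width: 0.0367
finger_force: 0.0
```

```bash
python3 - <<'E'
from h import *
plan((.512,.160,.027,-1.175)); print(robot.get_state()['joints'].round(2), robot.get_state()['ee_rot'])
E
```

```text
t 9.9 pos [0.5102 0.1571 0.028 ] head -1.1824 F [ 0.4 -0.   0.1] grip 0.0367 0.0
tx -0.0020 ty -0.0028 tz 0.0010 yaw -0.007 rows>=0.1
[-0.89  0.72  0.71  1.98 -0.7   0.74 -2.5 ] [ 0.83022375 -0.55721387 -0.01272726  0.00890217]
```

Emit:
carry_out(
  targets=[
    {"tx":-0.002,"ty":-0.002,"tz":0.001,"yaw":0.0},
    {"tx":-0.002,"ty":-0.002,"tz":0.001,"yaw":0.0},
    {"tx":-0.002,"ty":-0.002,"tz":0.001,"yaw":0.0},
    {"tx":-0.002,"ty":-0.002,"tz":0.001,"yaw":0.0},
    {"tx":-0.002,"ty":-0.002,"tz":0.001,"yaw":0.0},
  ],
  gripper=0.0,
  newtons=60,
)

```text
time_s: 10.5
position: [0.513, 0.1635, 0.0293]
ee_rot: [0.832, -0.555, -0.01, 0.007]
contact_force: [-1.0, -1.2, 7.3]
grip_width: 0.0134
finger_force: 59.9
```

Emit:
carry_out(
  targets=[
    {"tx":0.0,"ty":0.0,"tz":-0.02,"yaw":0.0},
    {"tx":0.0,"ty":0.0,"tz":-0.04,"yaw":0.0},
    {"tx":0.0,"ty":0.0,"tz":-0.06,"yaw":0.0},
    {"tx":0.0,"ty":0.0,"tz":-0.06,"yaw":0.0},
  ],
)

```text
time_s: 11.0
position: [0.5149, 0.1641, 0.0894]
ee_rot: [0.832, -0.554, -0.01, 0.007]
contact_force: [0.2, -0.1, -2.0]
grip_width: 0.0136
finger_force: 59.9
```

```bash
python3 - <<'E'
from h import *
plan((.545,.10,.087,.031),(.5997,.3505,.087,.031))
E
```

```text
t 11.0 pos [0.5149 0.1641 0.0894] head -1.1754 F [ 0.2 -0.1 -2. ] grip 0.0136 59.9
tx 0.0708 ty -0.0031 tz 0.0016 yaw -1.206 rows>=6.5
tx -0.1393 ty -0.1501 tz 0.0004 yaw -1.206 rows>=6.5
```

Emit:
carry_out(
  targets=[
    {"tx":-0.016,"ty":-0.017,"tz":0.0,"yaw":-0.12},
    {"tx":-0.032,"ty":-0.034,"tz":0.0,"yaw":-0.25},
    {"tx":-0.048,"ty":-0.051,"tz":0.0,"yaw":-0.4},
    {"tx":-0.064,"ty":-0.068,"tz":0.0,"yaw":-0.55},
    {"tx":-0.08,"ty":-0.085,"tz":0.0,"yaw":-0.7},
    {"tx":-0.096,"ty":-0.102,"tz":0.0,"yaw":-0.85},
    {"tx":-0.112,"ty":-0.12,"tz":0.0,"yaw":-1.0},
    {"tx":-0.128,"ty":-0.138,"tz":0.0,"yaw":-1.1},
    {"tx":-0.139,"ty":-0.15,"tz":0.0,"yaw":-1.206},
    {"tx":-0.139,"ty":-0.15,"tz":0.0,"yaw":-1.206},
  ],
)

```text
time_s: 12.25
position: [0.5981, 0.3509, 0.0844]
ee_rot: [1.0, 0.016, -0.014, -0.0]
contact_force: [0.3, 1.1, -2.0]
grip_width: 0.013
finger_force: 59.9
```

Emit:
carry_out(
  targets=[
    {"tx":0.0,"ty":0.0,"tz":0.0,"yaw":0.0},
    {"tx":0.0,"ty":0.0,"tz":0.0,"yaw":0.0},
  ],
)

```text
time_s: 12.5
position: [0.5987, 0.3481, 0.0856]
ee_rot: [1.0, 0.014, -0.014, 0.001]
contact_force: [0.0, 0.3, -1.8]
grip_width: 0.0132
finger_force: 59.9
```

```bash
python3 - <<'E'
from h import *
plan((.5997,.3505,.0335,.031))
print(robot.get_state()['joints'].round(2))
E
```

```text
t 12.5 pos [0.5987 0.3481 0.0856] head 0.0274 F [ 0.   0.3 -1.8] grip 0.0132 59.9
tx 0.0024 ty -0.0024 tz 0.0520 yaw -0.004 rows>=0.8
[-0.9   0.78  0.52  1.54 -0.45  0.97 -1.78]
```

Emit:
carry_out(
  targets=[
    {"tx":0.002,"ty":-0.002,"tz":0.02,"yaw":-0.004},
    {"tx":0.002,"ty":-0.002,"tz":0.04,"yaw":-0.004},
    {"tx":0.002,"ty":-0.002,"tz":0.05,"yaw":-0.004},
    {"tx":0.002,"ty":-0.002,"tz":0.051,"yaw":-0.004},
    {"tx":0.002,"ty":-0.002,"tz":0.051,"yaw":-0.004},
  ],
)

```text
time_s: 13.12
position: [0.5998, 0.3513, 0.0349]
ee_rot: [1.0, 0.017, -0.013, 0.0]
contact_force: [0.6, -1.2, -2.2]
grip_width: 0.0133
finger_force: 59.9
```

Emit:
carry_out(
  targets=[
    {"tx":0.0,"ty":0.0,"tz":0.0,"yaw":0.0},
    {"tx":0.0,"ty":0.0,"tz":0.0,"yaw":0.0},
    {"tx":0.0,"ty":0.0,"tz":-0.03,"yaw":0.0},
    {"tx":0.0,"ty":0.0,"tz":-0.08,"yaw":0.0},
    {"tx":0.0,"ty":0.0,"tz":-0.12,"yaw":0.0},
    {"tx":0.0,"ty":0.0,"tz":-0.12,"yaw":0.0},
  ],
  gripper=0.3,
)

```text
time_s: 13.88
position: [0.6059, 0.3526, 0.1601]
ee_rot: [1.0, 0.017, -0.01, -0.002]
contact_force: [1.0, -0.7, -0.1]
grip_width: 0.0278
finger_force: 0.0
```

```bash
python3 - <<'E'
from h import *
plan((.41,.21,.15,TH))
E
```

```text
t 13.9 pos [0.6059 0.3526 0.1601] head 0.0338 F [ 1.  -0.7 -0.1] grip 0.0278 0.0
tx -0.2004 ty 0.1360 tz 0.0133 yaw -0.041 rows>=3.9
```

Emit:
carry_out(
  targets=[
    {"tx":-0.187,"ty":0.122,"tz":0.013,"yaw":-0.054},
    {"tx":-0.187,"ty":0.122,"tz":0.013,"yaw":-0.054},
    {"tx":-0.187,"ty":0.122,"tz":0.013,"yaw":-0.054},
    {"tx":-0.187,"ty":0.122,"tz":0.013,"yaw":-0.054},
    {"tx":-0.187,"ty":0.122,"tz":0.013,"yaw":-0.054},
    {"tx":-0.187,"ty":0.122,"tz":0.013,"yaw":-0.054},
    {"tx":-0.187,"ty":0.122,"tz":0.013,"yaw":-0.054},
  ],
  gripper=0.4,
)

```text
time_s: 14.75
position: [0.4209, 0.224, 0.1469]
ee_rot: [0.999, 0.044, -0.013, -0.0]
contact_force: [-0.0, -0.5, 0.2]
grip_width: 0.037
finger_force: 0.0
```

```bash
python3 - <<'E'
from h import *
plan((.4225,.223,.027,.088)); print(robot.get_state()['ee_rot'].round(3))
c=snap('top'); f=c['frame'][...,::-1]; H=hsv(c); V=H[...,2];Z=cloud(c)[...,2]
cv2.imwrite('pics/t4.png',cv2.resize(f[95:235,100:300],None,fx=4,fy=4,interpolation=2))
print('blank',blob(c,roi(c,150,195,105,175)&(H[...,1]<100)&(V>60),.011),'tab',blob(c,roi(c,150,195,105,175)&(Z>.024)&(Z<.06)&(V>120),.037))
E
```

```text
t 14.8 pos [0.4209 0.224  0.1469] head 0.0884 F [-0.  -0.5  0.2] grip 0.037 0.0
tx 0.0045 ty 0.0013 tz 0.1198 yaw 0.000 rows>=1.9
[ 0.999  0.044 -0.013 -0.   ]
blank (array([  0.6506,   0.3523, 124.3376,  49.7115,   2.217 ]), 587, (np.float64(172.4), np.float64(137.9))) tab (array([ 0.6033,  0.3507, 19.9319, 12.9158,  2.0386]), 34, (np.float64(170.9), np.float64(150.1)))
```

View pics/t4.png

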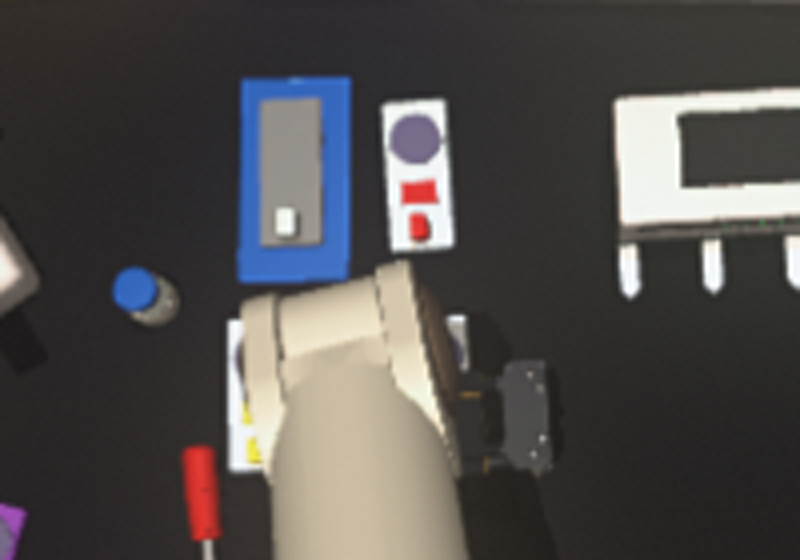

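The blank now lies flat within the mat, at (290,172) in the crop. Next is the blue carrier.

Emit:
carry_out(
  targets=[
    {"tx":0.004,"ty":0.001,"tz":0.05,"yaw":0.0},
    {"tx":0.004,"ty":0.001,"tz":0.1,"yaw":0.0},
    {"tx":0.004,"ty":0.001,"tz":0.119,"yaw":0.0},
    {"tx":0.004,"ty":0.001,"tz":0.119,"yaw":0.0},
    {"tx":0.004,"ty":0.001,"tz":0.119,"yaw":0.0},
  ],
)

```text
time_s: 15.42
position: [0.4217, 0.2228, 0.0283]
ee_rot: [0.999, 0.044, -0.013, -0.0]
contact_force: [0.7, 0.8, 0.4]
grip_width: 0.0369
finger_force: 0.0
```

Emit:
carry_out(
  targets=[
    {"tx":0.0,"ty":0.0,"tz":0.0,"yaw":0.0},
    {"tx":0.0,"ty":0.0,"tz":0.0,"yaw":0.0},
    {"tx":0.0,"ty":0.0,"tz":0.0,"yaw":0.0},
    {"tx":0.0,"ty":0.0,"tz":-0.01,"yaw":0.0},
    {"tx":0.0,"ty":0.0,"tz":-0.02,"yaw":0.0},
    {"tx":0.0,"ty":0.0,"tz":-0.02,"yaw":0.0},
  ],
  gripper=0.0,
)

```text
time_s: 16.18
position: [0.4219, 0.223, 0.0488]
ee_rot: [0.999, 0.044, -0.012, -0.001]
contact_force: [0.7, -0.5, -1.9]
grip_width: 0.0137
finger_force: 60.0
```

```bash
python3 - <<'E'
from h import *
plan((*hw(-.165,-.068),.047,TH),(*hw(-.165,-.068),.031,TH),(*hw(-.045,-.068),.031,TH)); print(robot.get_state()['ee_rot'].round(3))
E
```

```text
t 16.2 pos [0.4219 0.223  0.0488] head 0.0879 F [ 0.7 -0.5 -1.9] grip 0.0137 60.0
tx -0.0113 ty 0.3297 tz 0.0011 yaw 0.013 rows>=5.3
tx -0.0109 ty 0.3298 tz 0.0171 yaw 0.013 rows>=5.3
tx 0.1090 ty 0.3313 tz 0.0141 yaw 0.013 rows>=5.6
[ 0.999  0.044 -0.012 -0.001]
```

Emit:
carry_out(
  targets=[
    {"tx":-0.002,"ty":0.05,"tz":0.001,"yaw":0.003},
    {"tx":-0.004,"ty":0.1,"tz":0.001,"yaw":0.006},
    {"tx":-0.006,"ty":0.15,"tz":0.001,"yaw":0.013},
    {"tx":-0.008,"ty":0.2,"tz":0.001,"yaw":0.013},
    {"tx":-0.01,"ty":0.25,"tz":0.001,"yaw":0.013},
    {"tx":-0.011,"ty":0.3,"tz":0.001,"yaw":0.013},
    {"tx":-0.011,"ty":0.33,"tz":0.001,"yaw":0.013},
    {"tx":-0.011,"ty":0.33,"tz":0.001,"yaw":0.013},
    {"tx":-0.011,"ty":0.33,"tz":0.001,"yaw":0.013},
  ],
)

```text
time_s: 17.3
position: [0.4388, -0.1062, 0.0462]
ee_rot: [0.999, 0.038, -0.014, -0.001]
contact_force: [0.1, -0.9, -1.2]
grip_width: 0.0135
finger_force: 60.0
```

```bash
python3 - <<'E'
from h import *
plan((*hw(-.165,-.068),.0295,TH),(*hw(-.045,-.068),.0295,TH)); print(robot.get_state()['ee_rot'].round(3))
c=snap('top'); f=c['frame'][...,::-1]
cv2.imwrite('pics/t5.png',cv2.resize(f[95:235,200:400],None,fx=4,fy=4,interpolation=2))
E
```

```text
t 17.3 pos [ 0.4388 -0.1062  0.0462] head 0.0753 F [ 0.1 -0.9 -1.2] grip 0.0135 60.0
tx 0.0012 ty 0.0003 tz 0.0167 yaw 0.000 rows>=0.3
tx 0.1212 ty 0.0003 tz 0.0134 yaw 0.000 rows>=2.0
[ 0.999  0.038 -0.014 -0.001]
```

View pics/t5.png

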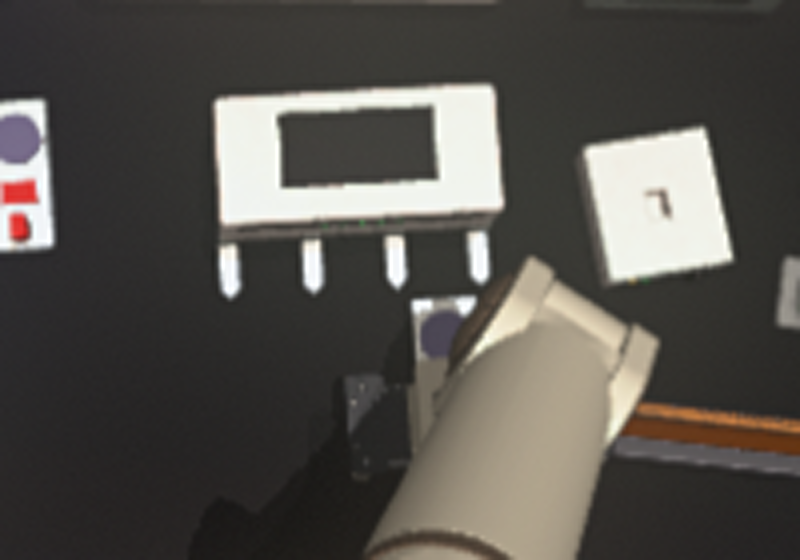

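Emit:
carry_out(
  targets=[
    {"tx":0.001,"ty":0.0,"tz":0.012,"yaw":0.0},
    {"tx":0.001,"ty":0.0,"tz":0.0165,"yaw":0.0},
    {"tx":0.001,"ty":0.0,"tz":0.0165,"yaw":0.0},
    {"tx":0.015,"ty":0.0,"tz":0.016,"yaw":0.0},
    {"tx":0.03,"ty":0.0,"tz":0.0155,"yaw":0.0},
    {"tx":0.04,"ty":0.0,"tz":0.0155,"yaw":0.0},
    {"tx":0.05,"ty":0.0,"tz":0.015,"yaw":0.0},
    {"tx":0.06,"ty":0.0,"tz":0.015,"yaw":0.0},
    {"tx":0.06,"ty":0.0,"tz":0.015,"yaw":0.0},
  ],
)

```text
time_s: 18.48
position: [0.4995, -0.1026, 0.0299]
ee_rot: [0.999, 0.038, -0.013, -0.0]
contact_force: [-0.6, 0.0, -1.4]
grip_width: 0.0136
finger_force: 60.0
```

```bash
python3 - <<'E'
from h import *
plan((*hw(-.045,-.068),.0295,TH)); print(wh(robot.get_state()['position']))
E
```

```text
t 18.5 pos [ 0.4995 -0.1026  0.0299] head 0.0754 F [-0.6  0.  -1.4] grip 0.0136 60.0
tx 0.0599 ty -0.0006 tz -0.0012 yaw 0.000 rows>=1.0
[-0.10494299 -0.06864317]
```

Emit:
carry_out(
  targets=[
    {"tx":0.015,"ty":-0.001,"tz":0.0,"yaw":0.0},
    {"tx":0.03,"ty":-0.001,"tz":-0.0005,"yaw":0.0},
    {"tx":0.045,"ty":-0.001,"tz":-0.001,"yaw":0.0},
    {"tx":0.06,"ty":-0.001,"tz":-0.001,"yaw":0.0},
    {"tx":0.06,"ty":-0.001,"tz":-0.001,"yaw":0.0},
  ],
)

```text
time_s: 19.1
position: [0.56, -0.097, 0.0292]
ee_rot: [0.999, 0.038, -0.013, -0.0]
contact_force: [-0.6, -0.7, -2.2]
grip_width: 0.0135
finger_force: 60.0
```

Emit:
carry_out(
  targets=[
    {"tx":0.0,"ty":0.0,"tz":0.0,"yaw":0.0},
    {"tx":0.0,"ty":0.0,"tz":0.0,"yaw":0.0},
    {"tx":-0.02,"ty":0.0,"tz":0.0,"yaw":0.0},
    {"tx":-0.035,"ty":0.0,"tz":0.0,"yaw":0.0},
    {"tx":-0.035,"ty":0.0,"tz":0.0,"yaw":0.0},
  ],
  gripper=0.3,
)

```text
time_s: 19.73
position: [0.522, -0.1, 0.0303]
ee_rot: [0.999, 0.037, -0.014, -0.0]
contact_force: [0.5, 0.2, 0.7]
grip_width: 0.028
finger_force: 0.0
```

Emit:
carry_out(
  targets=[
    {"tx":0.0,"ty":0.0,"tz":0.003,"yaw":0.0},
    {"tx":0.0,"ty":0.0,"tz":0.003,"yaw":0.0},
    {"tx":0.0,"ty":0.0,"tz":0.003,"yaw":0.0},
  ],
  gripper=0.0,
)

```text
time_s: 20.1
position: [0.5237, -0.0998, 0.0271]
ee_rot: [0.999, 0.038, -0.013, -0.0]
contact_force: [-0.2, 0.4, 0.1]
grip_width: 0.0027
finger_force: 0.0
```

```bash
python3 - <<'E'
from h import *
plan((*hw(-.048,-.068),.0295,TH),(*hw(-.0425,-.068),.0295,TH)); print(wh(robot.get_state()['position']))
E
```

```text
t 20.1 pos [ 0.5237 -0.0998  0.0271] head 0.0751 F [-0.2  0.4  0.1] grip 0.0027 0.0
tx 0.0325 ty 0.0004 tz -0.0033 yaw 0.000 rows>=0.5
tx 0.0380 ty 0.0004 tz -0.0034 yaw 0.000 rows>=0.6
[-0.08054643 -0.06763295]
```

Emit:
carry_out(
  targets=[
    {"tx":0.012,"ty":0.0,"tz":0.0,"yaw":0.0},
    {"tx":0.022,"ty":0.0,"tz":0.0,"yaw":0.0},
    {"tx":0.03,"ty":0.0,"tz":0.0,"yaw":0.0},
    {"tx":0.034,"ty":0.0,"tz":0.0,"yaw":0.0},
    {"tx":0.036,"ty":0.0,"tz":0.0,"yaw":0.0},
    {"tx":0.036,"ty":0.0,"tz":0.0,"yaw":0.0},
  ],
)

```text
time_s: 20.85
position: [0.5593, -0.0972, 0.0262]
ee_rot: [0.999, 0.037, -0.013, -0.0]
contact_force: [0.8, 0.3, -0.0]
grip_width: 0.0003
finger_force: 0.1
```

Emit:
carry_out(
  targets=[
    {"tx":0.002,"ty":0.0,"tz":0.0,"yaw":0.0},
    {"tx":0.002,"ty":0.0,"tz":0.0,"yaw":0.0},
  ],
)

```text
time_s: 21.1
position: [0.5595, -0.0971, 0.026]
ee_rot: [0.999, 0.037, -0.015, -0.001]
contact_force: [-4.5, 0.4, 3.5]
grip_width: 0.0007
finger_force: 2.5
```

Emit:
carry_out(
  targets=[
    {"tx":0.001,"ty":0.0,"tz":0.0,"yaw":0.0},
    {"tx":0.001,"ty":0.0,"tz":0.0,"yaw":0.0},
  ],
)

```text
time_s: 21.35
position: [0.5595, -0.0971, 0.0259]
ee_rot: [0.999, 0.037, -0.016, -0.001]
contact_force: [-7.0, -0.5, 5.4]
grip_width: 0.0007
finger_force: 3.7
```

Emit:
carry_out(
  targets=[
    {"tx":0.003,"ty":0.0,"tz":0.0,"yaw":0.0},
    {"tx":0.003,"ty":0.0,"tz":0.0,"yaw":0.0},
  ],
)

```text
time_s: 21.6
position: [0.5596, -0.0972, 0.0254]
ee_rot: [0.999, 0.037, -0.018, -0.001]
contact_force: [-14.3, -0.6, 11.9]
grip_width: 0.0004
finger_force: 7.0
```

Emit:
carry_out(
  targets=[
    {"tx":-0.02,"ty":0.0,"tz":0.0,"yaw":0.0},
    {"tx":-0.05,"ty":-0.02,"tz":-0.06,"yaw":0.0},
    {"tx":-0.08,"ty":-0.08,"tz":-0.1,"yaw":0.0},
    {"tx":-0.1,"ty":-0.14,"tz":-0.12,"yaw":0.0},
    {"tx":-0.12,"ty":-0.2,"tz":-0.12,"yaw":0.0},
    {"tx":-0.13,"ty":-0.26,"tz":-0.12,"yaw":0.0},
    {"tx":-0.14,"ty":-0.32,"tz":-0.12,"yaw":0.0},
    {"tx":-0.145,"ty":-0.38,"tz":-0.12,"yaw":0.0},
    {"tx":-0.148,"ty":-0.43,"tz":-0.12,"yaw":0.0},
    {"tx":-0.148,"ty":-0.46,"tz":-0.12,"yaw":0.0},
  ],
  gripper=0.4,
)

```text
time_s: 22.85
position: [0.3852, 0.3554, 0.151]
ee_rot: [0.999, 0.04, -0.013, -0.001]
contact_force: [0.7, -0.8, 0.1]
grip_width: 0.0367
finger_force: 0.0
```

```bash
python3 - <<'E'
from h import *
plan((.4188,.369,.148,.033),(.4188,.369,.027,.033)); print(robot.get_state()['ee_rot'].round(3))
c=snap('top'); f=c['frame'][...,::-1]; H=hsv(c); Z=cloud(c)[...,2]
b=blob(c,roi(c,260,340,145,190)&(H[...,1]>120)&(H[...,0]>100)&(H[...,0]<130),.034); print(b, wh(b[0]))
y=blob(c,roi(c,150,180,200,215)&(H[...,1]>130)&(H[...,0]<40)&(Z>.02),.034); print(y)
E
```

```text
t 22.9 pos [0.3852 0.3554 0.151 ] head 0.0791 F [ 0.7 -0.8  0.1] grip 0.0367 0.0
tx 0.0346 ty -0.0109 tz 0.0021 yaw 0.046 rows>=0.6
tx 0.0377 ty -0.0104 tz 0.1231 yaw 0.046 rows>=2.1
[ 0.999  0.04  -0.013 -0.001]
(array([ 0.5789, -0.0937, 16.3693,  9.6394, -0.1082]), 22, (np.float64(309.5), np.float64(159.3))) [-0.02509376 -0.06570444]
(array([0.4421, 0.3745, 0.    , 0.    , 0.    ]), 1, (np.float64(162.0), np.float64(200.0)))
```

Emit:
carry_out(
  targets=[
    {"tx":0.035,"ty":-0.011,"tz":0.03,"yaw":0.046},
    {"tx":0.036,"ty":-0.011,"tz":0.08,"yaw":0.046},
    {"tx":0.037,"ty":-0.011,"tz":0.11,"yaw":0.046},
    {"tx":0.037,"ty":-0.01,"tz":0.122,"yaw":0.046},
    {"tx":0.037,"ty":-0.01,"tz":0.122,"yaw":0.046},
  ],
)

```text
time_s: 23.52
position: [0.4195, 0.3632, 0.0275]
ee_rot: [1.0, 0.014, -0.013, 0.0]
contact_force: [-0.6, -0.4, -0.1]
grip_width: 0.0365
finger_force: 0.0
```

Emit:
carry_out(
  targets=[
    {"tx":0.0,"ty":0.0,"tz":0.0,"yaw":0.0},
    {"tx":0.0,"ty":0.0,"tz":0.0,"yaw":0.0},
    {"tx":0.0,"ty":0.0,"tz":0.0,"yaw":0.0},
    {"tx":0.0,"ty":0.0,"tz":-0.01,"yaw":0.0},
    {"tx":0.0,"ty":0.0,"tz":-0.02,"yaw":0.0},
    {"tx":0.0,"ty":0.0,"tz":-0.02,"yaw":0.0},
  ],
  gripper=0.0,
)

```text
time_s: 24.28
position: [0.4206, 0.364, 0.0487]
ee_rot: [1.0, 0.014, -0.013, -0.0]
contact_force: [-0.3, -0.4, -2.1]
grip_width: 0.0134
finger_force: 59.6
```

```bash
python3 - <<'E'
from h import *
plan((*hw(-.165,0),.047,TH)); print(robot.get_state()['ee_rot'].round(3))
E
```

```text
t 24.3 pos [0.4206 0.364  0.0487] head 0.0287 F [-0.3 -0.4 -2.1] grip 0.0134 59.6
tx 0.0024 ty 0.4029 tz 0.0012 yaw -0.046 rows>=6.4
[ 1.     0.014 -0.013 -0.   ]
```

Emit:
carry_out(
  targets=[
    {"tx":0.0,"ty":0.05,"tz":0.001,"yaw":-0.01},
    {"tx":0.001,"ty":0.1,"tz":0.001,"yaw":-0.02},
    {"tx":0.001,"ty":0.15,"tz":0.001,"yaw":-0.03},
    {"tx":0.001,"ty":0.2,"tz":0.001,"yaw":-0.04},
    {"tx":0.002,"ty":0.25,"tz":0.001,"yaw":-0.046},
    {"tx":0.002,"ty":0.3,"tz":0.001,"yaw":-0.046},
    {"tx":0.002,"ty":0.35,"tz":0.001,"yaw":-0.046},
    {"tx":0.002,"ty":0.39,"tz":0.001,"yaw":-0.046},
    {"tx":0.002,"ty":0.403,"tz":0.001,"yaw":-0.046},
    {"tx":0.002,"ty":0.403,"tz":0.001,"yaw":-0.046},
  ],
)

```text
time_s: 25.52
position: [0.4334, -0.0396, 0.0465]
ee_rot: [0.999, 0.036, -0.013, -0.0]
contact_force: [-0.9, 0.7, -1.6]
grip_width: 0.0138
finger_force: 59.6
```

Emit:
carry_out(
  targets=[
    {"tx":0.0,"ty":0.0,"tz":0.0,"yaw":0.0},
    {"tx":0.0,"ty":0.0,"tz":0.0,"yaw":0.0},
  ],
)

```text
time_s: 25.78
position: [0.4335, -0.0375, 0.0464]
ee_rot: [0.999, 0.039, -0.014, -0.0]
contact_force: [-0.1, 0.6, -0.8]
grip_width: 0.0132
finger_force: 59.6
```

```bash
python3 - <<'E'
from h import *
plan((*hw(-.165,0),.0297,TH),(*hw(-.105,0),.0297,TH),(*hw(-.045,0),.0297,TH))
E
```

```text
t 25.8 pos [ 0.4335 -0.0375  0.0464] head 0.0776 F [-0.1  0.6 -0.8] grip 0.0132 59.6
tx 0.0013 ty 0.0013 tz 0.0167 yaw 0.003 rows>=0.3
tx 0.0613 ty 0.0015 tz 0.0151 yaw 0.003 rows>=1.0
tx 0.1213 ty 0.0016 tz 0.0135 yaw 0.003 rows>=2.0
```

Emit:
carry_out(
  targets=[
    {"tx":0.001,"ty":0.001,"tz":0.012,"yaw":0.002},
    {"tx":0.001,"ty":0.001,"tz":0.0165,"yaw":0.002},
    {"tx":0.001,"ty":0.001,"tz":0.0165,"yaw":0.002},
    {"tx":0.015,"ty":0.001,"tz":0.016,"yaw":0.002},
    {"tx":0.03,"ty":0.001,"tz":0.0155,"yaw":0.002},
    {"tx":0.04,"ty":0.001,"tz":0.0155,"yaw":0.002},
    {"tx":0.05,"ty":0.001,"tz":0.015,"yaw":0.002},
    {"tx":0.06,"ty":0.001,"tz":0.015,"yaw":0.002},
    {"tx":0.06,"ty":0.001,"tz":0.015,"yaw":0.002},
  ],
)

```text
time_s: 26.9
position: [0.4939, -0.0355, 0.03]
ee_rot: [0.999, 0.037, -0.013, -0.0]
contact_force: [-0.7, -0.5, -1.8]
grip_width: 0.0137
finger_force: 59.6
```

```bash
python3 - <<'E'
from h import *
plan((*hw(-.045,0),.0295,TH)); print(wh(robot.get_state()['position']))
E
```

```text
t 26.9 pos [ 0.4939 -0.0355  0.03  ] head 0.0732 F [-0.7 -0.5 -1.8] grip 0.0137 59.6
tx 0.0604 ty -0.0014 tz -0.0011 yaw -0.002 rows>=1.0
[-0.10544731 -0.00133142]
```

Emit:
carry_out(
  targets=[
    {"tx":0.015,"ty":-0.001,"tz":0.0,"yaw":-0.001},
    {"tx":0.03,"ty":-0.001,"tz":-0.0005,"yaw":-0.001},
    {"tx":0.045,"ty":-0.001,"tz":-0.001,"yaw":-0.001},
    {"tx":0.06,"ty":-0.001,"tz":-0.001,"yaw":-0.001},
    {"tx":0.06,"ty":-0.001,"tz":-0.001,"yaw":-0.001},
  ],
)

```text
time_s: 27.52
position: [0.5545, -0.0302, 0.0294]
ee_rot: [0.999, 0.037, -0.013, 0.0]
contact_force: [-0.1, -0.1, -1.7]
grip_width: 0.0135
finger_force: 59.6
```

Emit:
carry_out(
  targets=[
    {"tx":0.0,"ty":0.0,"tz":0.0,"yaw":0.0},
    {"tx":0.0,"ty":0.0,"tz":0.0,"yaw":0.0},
    {"tx":-0.02,"ty":0.0,"tz":0.0,"yaw":0.0},
    {"tx":-0.035,"ty":0.0,"tz":0.0,"yaw":0.0},
    {"tx":-0.035,"ty":0.0,"tz":0.0,"yaw":0.0},
  ],
  gripper=0.3,
)

```text
time_s: 28.15
position: [0.5164, -0.0329, 0.0303]
ee_rot: [0.999, 0.037, -0.014, -0.0]
contact_force: [0.0, 0.1, 0.0]
grip_width: 0.0278
finger_force: 0.0
```

Emit:
carry_out(
  targets=[
    {"tx":0.0,"ty":0.0,"tz":0.003,"yaw":0.0},
    {"tx":0.0,"ty":0.0,"tz":0.003,"yaw":0.0},
    {"tx":0.0,"ty":0.0,"tz":0.003,"yaw":0.0},
  ],
  gripper=0.0,
)

```text
time_s: 28.52
position: [0.5182, -0.0328, 0.0272]
ee_rot: [0.999, 0.037, -0.013, -0.0]
contact_force: [-0.9, 0.2, 0.7]
grip_width: 0.0027
finger_force: 0.0
```

Emit:
carry_out(
  targets=[
    {"tx":0.012,"ty":0.0,"tz":0.0,"yaw":0.0},
    {"tx":0.022,"ty":0.0,"tz":0.0,"yaw":0.0},
    {"tx":0.03,"ty":0.0,"tz":0.0,"yaw":0.0},
    {"tx":0.034,"ty":0.0,"tz":0.0,"yaw":0.0},
    {"tx":0.036,"ty":0.0,"tz":0.0,"yaw":0.0},
    {"tx":0.036,"ty":0.0,"tz":0.0,"yaw":0.0},
  ],
)

```text
time_s: 29.28
position: [0.5538, -0.0302, 0.0263]
ee_rot: [0.999, 0.037, -0.013, -0.0]
contact_force: [-0.3, 1.1, -0.6]
grip_width: -0.0
finger_force: 0.1
```

```bash
python3 - <<'E'
from h import *
plan((*hw(-.0445,0),.0265,TH)); print(wh(robot.get_state()['position']))
E
```

```text
t 29.3 pos [ 0.5538 -0.0302  0.0263] head 0.0737 F [-0.3  1.1 -0.6] grip -0.0 0.1
tx 0.0009 ty -0.0005 tz -0.0003 yaw -0.001 rows>=0.0
[-0.04539835 -0.00050672]
```

Emit:
carry_out(
  targets=[
    {"tx":0.003,"ty":0.0,"tz":0.0,"yaw":0.0},
    {"tx":0.005,"ty":0.0,"tz":0.0,"yaw":0.0},
    {"tx":0.005,"ty":0.0,"tz":0.0,"yaw":0.0},
  ],
)

```text
time_s: 29.65
position: [0.5548, -0.03, 0.0257]
ee_rot: [0.999, 0.037, -0.017, -0.001]
contact_force: [-10.2, -0.9, 7.5]
grip_width: 0.0004
finger_force: 4.9
```

```bash
python3 - <<'E'
from h import *
plan(); print(wh(robot.get_state()['position']))
E
```

```text
t 29.6 pos [ 0.5548 -0.03    0.0257] head 0.0733 F [-10.2  -0.9   7.5] grip 0.0004 4.9
[-0.04437016 -0.00041273]
```

Emit:
carry_out(
  targets=[
    {"tx":0.002,"ty":0.0,"tz":0.0,"yaw":0.0},
    {"tx":0.002,"ty":0.0,"tz":0.0,"yaw":0.0},
    {"tx":-0.03,"ty":0.0,"tz":-0.01,"yaw":0.0},
    {"tx":-0.05,"ty":0.0,"tz":-0.06,"yaw":0.0},
    {"tx":-0.04,"ty":-0.06,"tz":-0.11,"yaw":0.0},
    {"tx":-0.02,"ty":-0.12,"tz":-0.12,"yaw":0.0},
    {"tx":0.02,"ty":-0.17,"tz":-0.12,"yaw":0.0},
    {"tx":0.04,"ty":-0.22,"tz":-0.12,"yaw":0.0},
    {"tx":0.06,"ty":-0.265,"tz":-0.12,"yaw":-0.01},
    {"tx":0.066,"ty":-0.27,"tz":-0.12,"yaw":-0.02},
  ],
  gripper=0.4,
)

```text
time_s: 30.9
position: [0.6076, 0.2517, 0.1444]
ee_rot: [0.999, 0.051, -0.013, -0.002]
contact_force: [-0.5, -0.9, -0.5]
grip_width: 0.0365
finger_force: 0.0
```

Emit:
carry_out(
  targets=[
    {"tx":0.0,"ty":0.0,"tz":0.0,"yaw":0.0},
    {"tx":0.0,"ty":0.0,"tz":0.0,"yaw":0.0},
  ],
)

```text
time_s: 31.15
position: [0.6078, 0.2419, 0.1448]
ee_rot: [0.999, 0.045, -0.013, 0.0]
contact_force: [-0.2, 0.2, 0.6]
grip_width: 0.0362
finger_force: 0.0
```

```bash
python3 - <<'E'
from h import *
plan((.6015,.2437,.027,.092)); print(robot.get_state()['ee_rot'].round(3))
c=snap('top'); f=c['frame'][...,::-1]; H=hsv(c)
for n,lo,hi in(('blue',100,130),('yel',15,40)):
    b=blob(c,roi(c,260,340,145,190)&(H[...,1]>120)&(H[...,0]>lo)&(H[...,0]<hi),.034)
    if b: print(n,b, wh(b[0]))
E
```

```text
t 31.1 pos [0.6078 0.2419 0.1448] head 0.0908 F [-0.2  0.2  0.6] grip 0.0362 0.0
tx -0.0029 ty -0.0022 tz 0.1179 yaw -0.001 rows>=1.9
[ 0.999  0.045 -0.013  0.   ]
blue (array([ 0.5789, -0.0937, 16.3693,  9.6394, -0.1082]), 22, (np.float64(309.5), np.float64(159.3))) [-0.02509376 -0.06570444]
yel (array([ 0.5746, -0.0264, 16.3381,  9.6129,  0.2227]), 23, (np.float64(288.4), np.float64(160.4))) [-0.0243389   0.00172857]
```

Emit:
carry_out(
  targets=[
    {"tx":-0.003,"ty":-0.002,"tz":0.05,"yaw":0.0},
    {"tx":-0.003,"ty":-0.002,"tz":0.1,"yaw":0.0},
    {"tx":-0.003,"ty":-0.002,"tz":0.117,"yaw":0.0},
    {"tx":-0.003,"ty":-0.002,"tz":0.117,"yaw":0.0},
    {"tx":-0.003,"ty":-0.002,"tz":0.117,"yaw":0.0},
  ],
)

```text
time_s: 31.82
position: [0.6033, 0.2461, 0.0301]
ee_rot: [0.999, 0.047, -0.012, -0.001]
contact_force: [-0.8, -0.6, -0.3]
grip_width: 0.0368
finger_force: 0.0
```

Emit:
carry_out(
  targets=[
    {"tx":0.0,"ty":0.0,"tz":0.0,"yaw":0.0},
    {"tx":0.0,"ty":0.0,"tz":0.0,"yaw":0.0},
    {"tx":0.0,"ty":0.0,"tz":0.0,"yaw":0.0},
    {"tx":0.0,"ty":0.0,"tz":-0.01,"yaw":0.0},
    {"tx":0.0,"ty":0.0,"tz":-0.02,"yaw":0.0},
    {"tx":0.0,"ty":0.0,"tz":-0.02,"yaw":0.0},
  ],
  gripper=0.0,
)

```text
time_s: 32.58
position: [0.6029, 0.2465, 0.0492]
ee_rot: [0.999, 0.047, -0.012, -0.001]
contact_force: [0.7, 0.5, -2.2]
grip_width: 0.0134
finger_force: 59.9
```

```bash
python3 - <<'E'
from h import *
plan((.43,.235,.047,TH),(*hw(-.165,.068),.047,TH))
E
```

```text
t 32.6 pos [0.6029 0.2465 0.0492] head 0.0939 F [ 0.7  0.5 -2.2] grip 0.0134 59.9
tx -0.1731 ty -0.0048 tz 0.0064 yaw 0.019 rows>=2.8
tx -0.1930 ty 0.2001 tz 0.0064 yaw 0.019 rows>=4.4
```

Emit:
carry_out(
  targets=[
    {"tx":-0.05,"ty":-0.001,"tz":0.002,"yaw":0.005},
    {"tx":-0.1,"ty":-0.002,"tz":0.003,"yaw":0.01},
    {"tx":-0.15,"ty":-0.003,"tz":0.004,"yaw":0.015},
    {"tx":-0.175,"ty":0.02,"tz":0.004,"yaw":0.019},
    {"tx":-0.18,"ty":0.07,"tz":0.004,"yaw":0.019},
    {"tx":-0.185,"ty":0.12,"tz":0.004,"yaw":0.019},
    {"tx":-0.19,"ty":0.17,"tz":0.004,"yaw":0.019},
    {"tx":-0.193,"ty":0.2,"tz":0.004,"yaw":0.019},
    {"tx":-0.193,"ty":0.2,"tz":0.004,"yaw":0.019},
    {"tx":-0.193,"ty":0.2,"tz":0.004,"yaw":0.019},
  ],
)

```text
time_s: 33.83
position: [0.4287, 0.0295, 0.0487]
ee_rot: [0.999, 0.037, -0.013, -0.0]
contact_force: [-0.1, -0.2, -1.7]
grip_width: 0.0131
finger_force: 59.9
```

```bash
python3 - <<'E'
from h import *
plan((*hw(-.165,.068),.031,TH),(*hw(-.105,.068),.031,TH),(*hw(-.045,.068),.031,TH))
E
```

```text
t 33.8 pos [0.4287 0.0295 0.0487] head 0.0749 F [-0.1 -0.2 -1.7] grip 0.0131 59.9
tx 0.0011 ty 0.0004 tz 0.0177 yaw -0.000 rows>=0.3
tx 0.0611 ty 0.0004 tz 0.0161 yaw -0.000 rows>=1.0
tx 0.1210 ty 0.0004 tz 0.0145 yaw -0.000 rows>=2.0
```

Emit:
carry_out(
  targets=[
    {"tx":0.001,"ty":0.0,"tz":0.012,"yaw":0.0},
    {"tx":0.001,"ty":0.0,"tz":0.0175,"yaw":0.0},
    {"tx":0.001,"ty":0.0,"tz":0.0175,"yaw":0.0},
    {"tx":0.015,"ty":0.0,"tz":0.017,"yaw":0.0},
    {"tx":0.03,"ty":0.0,"tz":0.0165,"yaw":0.0},
    {"tx":0.04,"ty":0.0,"tz":0.0165,"yaw":0.0},
    {"tx":0.05,"ty":0.0,"tz":0.016,"yaw":0.0},
    {"tx":0.06,"ty":0.0,"tz":0.016,"yaw":0.0},
    {"tx":0.06,"ty":0.0,"tz":0.016,"yaw":0.0},
  ],
)

```text
time_s: 34.95
position: [0.4889, 0.0334, 0.0311]
ee_rot: [0.999, 0.037, -0.013, -0.0]
contact_force: [-0.6, 0.1, -1.8]
grip_width: 0.0135
finger_force: 59.9
```

```bash
python3 - <<'E'
from h import *
plan((*hw(-.045,.068),.0305,TH)); print(wh(robot.get_state()['position']))
E
```

```text
t 35.0 pos [0.4889 0.0334 0.0311] head 0.0749 F [-0.6  0.1 -1.8] grip 0.0135 59.9
tx 0.0603 ty -0.0003 tz -0.0010 yaw -0.000 rows>=1.0
[-0.10532525  0.06773925]
```

Emit:
carry_out(
  targets=[
    {"tx":0.015,"ty":0.0,"tz":0.0,"yaw":0.0},
    {"tx":0.03,"ty":0.0,"tz":-0.0005,"yaw":0.0},
    {"tx":0.045,"ty":0.0,"tz":-0.001,"yaw":0.0},
    {"tx":0.06,"ty":0.0,"tz":-0.001,"yaw":0.0},
    {"tx":0.06,"ty":0.0,"tz":-0.001,"yaw":0.0},
  ],
)

```text
time_s: 35.58
position: [0.5494, 0.0379, 0.0305]
ee_rot: [0.999, 0.038, -0.013, -0.0]
contact_force: [-0.5, -0.9, -1.2]
grip_width: 0.0136
finger_force: 59.9
```

Emit:
carry_out(
  targets=[
    {"tx":0.0,"ty":0.0,"tz":0.0,"yaw":0.0},
    {"tx":0.0,"ty":0.0,"tz":0.0,"yaw":0.0},
    {"tx":-0.02,"ty":0.0,"tz":0.0,"yaw":0.0},
    {"tx":-0.035,"ty":0.0,"tz":0.0,"yaw":0.0},
    {"tx":-0.035,"ty":0.0,"tz":0.0,"yaw":0.0},
  ],
  gripper=0.3,
)

```text
time_s: 36.2
position: [0.5114, 0.0352, 0.0314]
ee_rot: [0.999, 0.037, -0.014, -0.0]
contact_force: [-0.0, -0.8, 0.1]
grip_width: 0.0277
finger_force: 0.0
```

Emit:
carry_out(
  targets=[
    {"tx":0.0,"ty":0.0,"tz":0.004,"yaw":0.0},
    {"tx":0.0,"ty":0.0,"tz":0.004,"yaw":0.0},
    {"tx":0.0,"ty":0.0,"tz":0.004,"yaw":0.0},
  ],
  gripper=0.0,
)

```text
time_s: 36.58
position: [0.5132, 0.0352, 0.0273]
ee_rot: [0.999, 0.037, -0.013, -0.0]
contact_force: [-0.0, -0.2, -0.4]
grip_width: 0.0028
finger_force: 0.0
```

Emit:
carry_out(
  targets=[
    {"tx":0.012,"ty":0.0,"tz":0.0,"yaw":0.0},
    {"tx":0.022,"ty":0.0,"tz":0.0,"yaw":0.0},
    {"tx":0.03,"ty":0.0,"tz":0.0,"yaw":0.0},
    {"tx":0.034,"ty":0.0,"tz":0.0,"yaw":0.0},
    {"tx":0.036,"ty":0.0,"tz":0.0,"yaw":0.0},
    {"tx":0.036,"ty":0.0,"tz":0.0,"yaw":0.0},
  ],
)

```text
time_s: 37.33
position: [0.5488, 0.0379, 0.0264]
ee_rot: [0.999, 0.037, -0.013, -0.0]
contact_force: [-0.3, -0.7, 0.4]
grip_width: 0.0003
finger_force: 0.1
```

Emit:
carry_out(
  targets=[
    {"tx":0.003,"ty":0.0,"tz":0.0,"yaw":0.0},
    {"tx":0.005,"ty":0.0,"tz":0.0,"yaw":0.0},
    {"tx":0.005,"ty":0.0,"tz":0.0,"yaw":0.0},
  ],
)

```text
time_s: 37.7
position: [0.55, 0.0381, 0.0258]
ee_rot: [0.999, 0.037, -0.017, -0.001]
contact_force: [-9.3, -0.5, 7.5]
grip_width: 0.0001
finger_force: 4.6
```

```bash
python3 - <<'E'
from h import *
plan(); print(wh(robot.get_state()['position']))
E
```

```text
t 37.7 pos [0.55   0.0381 0.0258] head 0.0746 F [-9.3 -0.5  7.5] grip 0.0001 4.6
[-0.04405714  0.06784209]
```

Emit:
carry_out(
  targets=[
    {"tx":0.002,"ty":0.0,"tz":0.0,"yaw":0.0},
    {"tx":0.002,"ty":0.0,"tz":0.0,"yaw":0.0},
    {"tx":-0.03,"ty":0.0,"tz":-0.01,"yaw":0.0},
    {"tx":-0.06,"ty":0.0,"tz":-0.06,"yaw":0.0},
    {"tx":-0.08,"ty":-0.01,"tz":-0.12,"yaw":0.0},
    {"tx":-0.09,"ty":-0.02,"tz":-0.18,"yaw":0.0},
    {"tx":-0.09,"ty":-0.02,"tz":-0.2,"yaw":0.0},
  ],
  gripper=0.5,
)

```text
time_s: 38.58
position: [0.4695, 0.0527, 0.2326]
ee_rot: [0.999, 0.038, -0.01, -0.002]
contact_force: [0.6, -0.0, -0.4]
grip_width: 0.046
finger_force: 0.0
```

```bash
python3 - <<'E'
from h import *
plan()
c=snap('top'); f=c['frame'][...,::-1]; H=hsv(c); Z=cloud(c)[...,2]; V=H[...,2]
g=roi(c,390,418,155,182)&(H[...,0]>45)&(H[...,0]<85)&(H[...,1]>100)
print('plug all',blob(c,g,.046),'bright',blob(c,g&(V>95),.046),'z',blob(c,g&(Z>.042),.046),blob(c,roi(c,390,418,155,182)&(Z>.038),.046))
print('park',blob(c,roi(c,390,418,150,185)&(V>70)&(H[...,1]<60),.012))
s=roi(c,335,390,118,172)
for t in(150,180,210): print('sock',t,blob(c,s&(V>t),.034))
v,u=np.nonzero(roi(c,358,373,137,154)&(V<190)); 
print(np.round(onplane(c,np.c_[u,v],.034)[:,:2].mean(0),4),len(u))
k=read_camera('scene'); Hk=hsv(k); gk=roi(k,160,205,305,350)&(Hk[...,0]>45)&(Hk[...,0]<85)&(Hk[...,1]>90)
print('plug scene',blob(k,gk,.046),blob(k,gk&(Hk[...,2]>130),.046)); print('sock scene',blob(k,roi(k,200,270,280,335)&(cloud(k)[...,2]>.027)&(Hk[...,2]>120),.034))
kf=k['frame'][...,::-1]
a=cv2.resize(f[125:190,335:425],(396,286),interpolation=2); b=cv2.resize(kf[280:350,155:245],(396,308),interpolation=2)
im=np.zeros((308,792,3),np.uint8); im[:286,:396]=a; im[:308,396:]=b; cv2.imwrite('pics/plug.png',im)
E
```

```text
t 38.6 pos [0.4695 0.0527 0.2326] head 0.0759 F [ 0.6 -0.  -0.4] grip 0.046 0.0
plug all (array([ 0.5573, -0.4003, 33.1052, 29.382 , -1.5206]), 80, (np.float64(405.2), np.float64(167.6))) bright (array([ 0.5574, -0.4036, 32.686 , 22.8584, -1.5758]), 59, (np.float64(406.2), np.float64(167.4))) z (array([ 0.5577, -0.402 , 32.2446, 26.1042, -1.6671]), 62, (np.float64(406.1), np.float64(167.2))) (array([ 0.5577, -0.4014, 32.1395, 30.9604, -8.8076]), 92, (np.float64(406.1), np.float64(167.1)))
park (array([ 0.5582, -0.405 , 59.8769, 59.7535, -8.3971]), 200, (np.float64(401.6), np.float64(169.3)))
sock 150 (array([  0.6275,  -0.2709, 113.0063, 101.6429,  10.4702]), 1063, (np.float64(364.0), np.float64(145.6)))
sock 180 (array([  0.6276,  -0.2706, 111.7194, 100.4361,  10.8325]), 1023, (np.float64(364.0), np.float64(145.7)))
sock 210 (array([  0.6268,  -0.2713, 109.112 ,  98.3897,  10.5749]), 973, (np.float64(364.1), np.float64(145.8)))
[ 0.6294 -0.2749] 18
plug scene (array([  0.5653,  -0.4108,  51.0501,  34.0741, -13.9984]), 177, (np.float64(183.4), np.float64(329.6))) (array([ 0.5582, -0.405 , 30.5924, 25.4664, -5.4264]), 64, (np.float64(182.8), np.float64(326.2)))
sock scene (array([  0.6287,  -0.272 , 110.2007, 102.6156,  10.1357]), 1251, (np.float64(235.0), np.float64(304.3)))
```

View pics/plug.png

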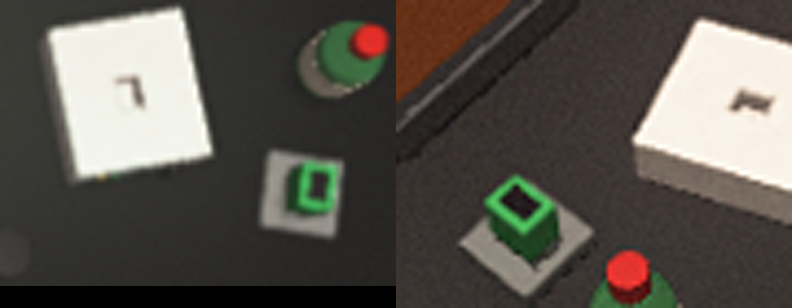

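The crop shows the plug top at (318,185) on its park plate and the socket slot at (130,95), both clear. All three carriers stalled at the same stop depth.

```bash
python3 - <<'E'
from h import *
plan((.558,-.404,.22,-.08))
E
```

```text
t 38.7 pos [0.4701 0.0524 0.2317] head 0.0756 F [-0.2 -0.  -0.3] grip 0.0462 0.0
tx 0.0534 ty 0.4618 tz 0.0089 yaw 0.156 rows>=7.4
```

Emit:
carry_out(
  targets=[
    {"tx":0.053,"ty":0.462,"tz":0.009,"yaw":0.156},
    {"tx":0.053,"ty":0.462,"tz":0.009,"yaw":0.156},
    {"tx":0.053,"ty":0.462,"tz":0.009,"yaw":0.156},
    {"tx":0.053,"ty":0.462,"tz":0.009,"yaw":0.156},
    {"tx":0.053,"ty":0.462,"tz":0.009,"yaw":0.156},
    {"tx":0.053,"ty":0.462,"tz":0.009,"yaw":0.156},
    {"tx":0.053,"ty":0.462,"tz":0.009,"yaw":0.156},
    {"tx":0.053,"ty":0.462,"tz":0.009,"yaw":0.156},
    {"tx":0.053,"ty":0.462,"tz":0.009,"yaw":0.156},
    {"tx":0.053,"ty":0.462,"tz":0.009,"yaw":0.156},
  ],
)

```text
time_s: 39.92
position: [0.5546, -0.404, 0.2159]
ee_rot: [0.999, -0.04, -0.014, -0.0]
contact_force: [-0.1, -0.5, -0.5]
grip_width: 0.0459
finger_force: 0.0
```

Emit:
carry_out(
  targets=[
    {"tx":0.0,"ty":0.0,"tz":0.0,"yaw":0.0},
    {"tx":0.0,"ty":0.0,"tz":0.0,"yaw":0.0},
  ],
)

```text
time_s: 40.17
position: [0.5555, -0.4037, 0.2177]
ee_rot: [0.999, -0.04, -0.013, 0.001]
contact_force: [0.2, 0.5, -0.2]
grip_width: 0.0458
finger_force: 0.0
```

```bash
python3 - <<'E'
from h import *
plan((.558,-.404,.10,-.08),(.558,-.404,.031,-.08)); print(robot.get_state()['joints'].round(2))
E
```

```text
t 40.2 pos [ 0.5555 -0.4037  0.2177] head -0.0794 F [ 0.2  0.5 -0.2] grip 0.0458 0.0
tx 0.0056 ty -0.0001 tz 0.1176 yaw 0.001 rows>=1.9
tx 0.0074 ty -0.0003 tz 0.1866 yaw 0.001 rows>=3.0
[ 0.15  0.65  0.67  1.48 -0.4   1.18 -0.77]
```

Emit:
carry_out(
  targets=[
    {"tx":0.002,"ty":0.0,"tz":0.05,"yaw":0.0},
    {"tx":0.004,"ty":0.0,"tz":0.1,"yaw":0.0},
    {"tx":0.006,"ty":0.0,"tz":0.14,"yaw":0.0},
    {"tx":0.007,"ty":0.0,"tz":0.17,"yaw":0.0},
    {"tx":0.007,"ty":0.0,"tz":0.185,"yaw":0.0},
    {"tx":0.007,"ty":0.0,"tz":0.185,"yaw":0.0},
  ],
)

```text
time_s: 40.92
position: [0.5566, -0.4052, 0.0319]
ee_rot: [0.999, -0.04, -0.014, 0.0]
contact_force: [0.5, 0.3, -0.2]
grip_width: 0.0462
finger_force: 0.0
```

Emit:
carry_out(
  targets=[
    {"tx":0.0,"ty":0.0,"tz":0.0,"yaw":0.0},
    {"tx":0.0,"ty":0.0,"tz":0.0,"yaw":0.0},
    {"tx":0.0,"ty":0.0,"tz":0.0,"yaw":0.0},
    {"tx":0.0,"ty":0.0,"tz":0.0,"yaw":0.0},
  ],
  gripper=0.0,
  newtons=40,
)

```text
time_s: 41.42
position: [0.5577, -0.4063, 0.0339]
ee_rot: [0.999, -0.041, -0.012, 0.001]
contact_force: [-1.2, 0.6, 6.3]
grip_width: 0.0257
finger_force: 40.0
```

```bash
python3 - <<'E'
from h import *
plan((.558,-.404,.11,-.08)); print(robot.get_state()['torque'].round(2))
E
```

```text
t 41.4 pos [ 0.5577 -0.4063  0.0339] head -0.0811 F [-1.2  0.6  6.3] grip 0.0257 40.0
tx -0.0018 ty -0.0021 tz -0.0761 yaw -0.001 rows>=1.2
[ 0.25  0.08 -0.02]
```

Emit:
carry_out(
  targets=[
    {"tx":0.0,"ty":0.0,"tz":-0.03,"yaw":0.0},
    {"tx":-0.001,"ty":0.0,"tz":-0.06,"yaw":0.0},
    {"tx":-0.002,"ty":0.0,"tz":-0.078,"yaw":0.0},
    {"tx":-0.002,"ty":0.0,"tz":-0.078,"yaw":0.0},
  ],
)

```text
time_s: 41.92
position: [0.5577, -0.4062, 0.1119]
ee_rot: [0.999, -0.041, -0.012, 0.001]
contact_force: [0.3, 0.5, -1.5]
grip_width: 0.0257
finger_force: 40.0
```

```bash
python3 - <<'E'
from h import *
plan((.628,-.2714,.11,.184))
E
```

```text
t 41.9 pos [ 0.5577 -0.4062  0.1119] head -0.0813 F [ 0.3  0.5 -1.5] grip 0.0257 40.0
tx 0.0592 ty -0.1401 tz -0.0001 yaw -0.265 rows>=2.4
```

Emit:
carry_out(
  targets=[
    {"tx":0.015,"ty":-0.035,"tz":0.0,"yaw":-0.065},
    {"tx":0.03,"ty":-0.07,"tz":0.0,"yaw":-0.13},
    {"tx":0.045,"ty":-0.105,"tz":0.0,"yaw":-0.2},
    {"tx":0.059,"ty":-0.14,"tz":0.0,"yaw":-0.265},
    {"tx":0.059,"ty":-0.14,"tz":0.0,"yaw":-0.265},
    {"tx":0.059,"ty":-0.14,"tz":0.0,"yaw":-0.265},
    {"tx":0.059,"ty":-0.14,"tz":0.0,"yaw":-0.265},
  ],
)

```text
time_s: 42.8
position: [0.6257, -0.2728, 0.1081]
ee_rot: [0.996, 0.09, -0.014, -0.001]
contact_force: [0.6, 0.3, -0.7]
grip_width: 0.026
finger_force: 40.0
```

```bash
python3 - <<'E'
from h import *
plan((.628,-.2714,.078,.184),(.628,-.2714,.052,.184)); print(robot.get_state()['ee_rot'].round(3))
k=read_camera('scene'); kf=k['frame'][...,::-1]
H=hsv(k); g=roi(k,150,300,200,340)&(H[...,0]>45)&(H[...,0]<85)&(H[...,1]>90); print(blob(k,g,.11))
E
```

```text
t 42.8 pos [ 0.6257 -0.2728  0.1081] head 0.1809 F [ 0.6  0.3 -0.7] grip 0.026 40.0
tx 0.0033 ty -0.0009 tz 0.0300 yaw -0.003 rows>=0.5
tx 0.0041 ty -0.0008 tz 0.0560 yaw -0.003 rows>=0.9
[ 0.996  0.09  -0.014 -0.001]
(array([  0.6443,  -0.2835,  22.3995,   9.4275, -79.3972]), 24, (np.float64(237.3), np.float64(290.3)))
```

Emit:
carry_out(
  targets=[
    {"tx":0.003,"ty":-0.001,"tz":0.015,"yaw":-0.003},
    {"tx":0.003,"ty":-0.001,"tz":0.03,"yaw":-0.003},
    {"tx":0.003,"ty":-0.001,"tz":0.03,"yaw":-0.003},
    {"tx":0.003,"ty":-0.001,"tz":0.03,"yaw":-0.003},
  ],
)

```text
time_s: 43.35
position: [0.6289, -0.2695, 0.0781]
ee_rot: [0.996, 0.093, -0.014, -0.001]
contact_force: [0.2, -0.9, -0.2]
grip_width: 0.0255
finger_force: 40.0
```

```bash
python3 - <<'E'
from h import *
plan((.628,-.2714,.064,.184),(.628,-.2714,.052,.184))
E
```

```text
t 43.4 pos [ 0.6289 -0.2695  0.0781] head 0.1867 F [ 0.2 -0.9 -0.2] grip 0.0255 40.0
tx -0.0009 ty 0.0018 tz 0.0142 yaw 0.003 rows>=0.2
tx -0.0005 ty 0.0018 tz 0.0262 yaw 0.003 rows>=0.4
```

Emit:
carry_out(
  targets=[
    {"tx":-0.001,"ty":0.002,"tz":0.005,"yaw":0.002},
    {"tx":-0.001,"ty":0.002,"tz":0.01,"yaw":0.002},
    {"tx":-0.001,"ty":0.002,"tz":0.014,"yaw":0.002},
    {"tx":-0.001,"ty":0.002,"tz":0.014,"yaw":0.002},
  ],
)

```text
time_s: 43.85
position: [0.6278, -0.2713, 0.064]
ee_rot: [0.996, 0.092, -0.014, -0.001]
contact_force: [0.2, 0.2, -1.3]
grip_width: 0.0253
finger_force: 40.0
```

```bash
python3 - <<'E'
from h import *
plan((.628,-.2714,.052,.184)); print(robot.get_state()['torque'].round(2))
E
```

```text
t 43.9 pos [ 0.6278 -0.2713  0.064 ] head 0.1849 F [ 0.2  0.2 -1.3] grip 0.0253 40.0
tx 0.0005 ty 0.0002 tz 0.0120 yaw 0.001 rows>=0.2
[-0.01  0.02  0.03]
```

Emit:
carry_out(
  targets=[
    {"tx":0.0,"ty":0.0,"tz":0.004,"yaw":0.0},
    {"tx":0.0,"ty":0.0,"tz":0.008,"yaw":0.0},
    {"tx":0.0,"ty":0.0,"tz":0.011,"yaw":0.0},
    {"tx":0.0,"ty":0.0,"tz":0.011,"yaw":0.0},
  ],
)

```text
time_s: 44.35
position: [0.6275, -0.2714, 0.0531]
ee_rot: [0.996, 0.092, -0.014, -0.001]
contact_force: [-0.1, -0.6, -0.1]
grip_width: 0.026
finger_force: 40.0
```

Emit:
carry_out(
  targets=[
    {"tx":0.0,"ty":0.0,"tz":0.002,"yaw":0.0},
    {"tx":0.0,"ty":0.0,"tz":0.004,"yaw":0.0},
    {"tx":0.0,"ty":0.0,"tz":0.004,"yaw":0.0},
  ],
)

```text
time_s: 44.72
position: [0.628, -0.2717, 0.0519]
ee_rot: [0.996, 0.092, -0.013, -0.001]
contact_force: [-4.0, 3.8, 13.7]
grip_width: 0.0255
finger_force: 40.0
```

```bash
python3 - <<'E'
from h import *
plan((.628,-.2714,.052,.184)); print(robot.get_state()['torque'].round(2))
E
```

```text
t 44.7 pos [ 0.628  -0.2717  0.0519] head 0.1848 F [-4.   3.8 13.7] grip 0.0255 40.0
tx 0.0000 ty -0.0003 tz -0.0001 yaw 0.001 rows>=0.0
[ 0.57  1.12 -0.03]
```

Emit:
carry_out(
  targets=[
    {"tx":0.0,"ty":0.0,"tz":0.0,"yaw":0.0},
    {"tx":0.0,"ty":0.0,"tz":0.0,"yaw":0.0},
    {"tx":0.0,"ty":0.0,"tz":-0.04,"yaw":0.0},
    {"tx":0.0,"ty":0.0,"tz":-0.09,"yaw":0.0},
    {"tx":0.0,"ty":0.0,"tz":-0.14,"yaw":0.0},
    {"tx":0.0,"ty":0.0,"tz":-0.19,"yaw":0.0},
    {"tx":0.0,"ty":-0.05,"tz":-0.21,"yaw":0.0},
    {"tx":0.0,"ty":-0.1,"tz":-0.21,"yaw":0.0},
  ],
  gripper=0.45,
)

```text
time_s: 45.72
position: [0.6159, -0.1734, 0.2621]
ee_rot: [0.996, 0.091, -0.011, -0.0]
contact_force: [1.1, 1.1, -0.9]
grip_width: 0.0416
finger_force: 0.0
```

```bash
python3 - <<'E'
from h import *
plan()
c=snap('top'); H=hsv(c); Z=cloud(c)[...,2]; V=H[...,2]; P=cloud(c)
k=read_camera('scene'); Hk=hsv(k); Pk=cloud(k)
g=lambda H:(H[...,0]>45)&(H[...,0]<85)&(H[...,1]>100)
print('plug top',blob(c,roi(c,350,385,130,160)&g(H),.064),'sc',blob(k,roi(k,215,260,280,325)&g(Hk)&(Hk[...,2]>130),.064))
for n,c,P,r in(('top',c,P,(335,440,180,225)),('scene',k,Pk,(120,215,220,330))):
    Z=P[...,2]; m=roi(c,*r)&(Z>.13)&(Z<.17); print(n,'shield',blob(c,m,.15)); q=P[m]; q=q[~np.isnan(q[:,0])]; print('  cloud',rect(q),np.nanmax(q[:,2]))
    print('  rack',blob(c,roi(c,*r)&(Z>.018)&(Z<.038),.03))
f=c and read_camera('top')['frame'][...,::-1]; kf=k['frame'][...,::-1]
cv2.imwrite('pics/fin1.png',np.hstack([cv2.resize(f[100:220,250:450],(400,240)),cv2.resize(kf[190:340,120:370],(400,240))]))
E
```

```text
t 45.7 pos [ 0.6159 -0.1734  0.2621] head 0.1829 F [ 1.1  1.1 -0.9] grip 0.0416 0.0
plug top None sc (array([ 0.6294, -0.2723, 30.8616, 24.1494, 10.1098]), 44, (np.float64(234.3), np.float64(297.5)))
top shield (array([  0.4361,  -0.3443, 152.243 ,  13.1934,  84.1299]), 226, (np.float64(400.5), np.float64(201.7)))
  cloud [  0.4371  -0.3453 154.3565  11.      84.1977] 0.1582067914541465
  rack (array([ 0.4237, -0.3412, 99.4464, 20.5629, 84.4175]), 185, (np.float64(386.7), np.float64(209.1)))
scene shield (array([  0.4485,  -0.3204, 219.0604,  28.316 ,  83.9984]), 591, (np.float64(162.0), np.float64(261.3)))
  cloud [  0.441   -0.316  212.3162  16.732   83.8866] 0.15345349406041664
  rack (array([  0.4535,  -0.3172, 217.1793,  37.6542,  82.7776]), 572, (np.float64(170.8), np.float64(291.5)))
```

View pics/fin1.png

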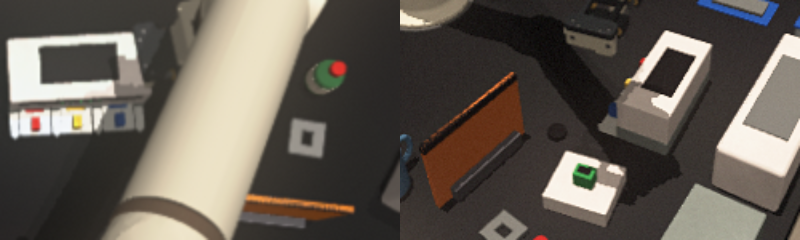

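The plug sits home in the socket, and the red, yellow and blue tabs stand in a row at the hood mouth. Next is the shield, whose top edge is centred at about (0.440, -0.3075) with its normal at -5.8°.

```bash
python3 - <<'E'
from h import *
plan((.44,-.3075,.25,1.469)); print(robot.get_state()['joints'].round(2))
E
```

```text
t 45.9 pos [ 0.6155 -0.1685  0.2596] head 0.1911 F [0.1 0.1 0.4] grip 0.0412 0.0
tx -0.1984 ty 0.1032 tz 0.0141 yaw -1.278 rows>=6.8
[-0.21  0.5   0.62  1.57 -0.3   1.2  -0.92]
```

Emit:
carry_out(
  targets=[
    {"tx":-0.025,"ty":0.013,"tz":0.002,"yaw":-0.16},
    {"tx":-0.05,"ty":0.026,"tz":0.004,"yaw":-0.32},
    {"tx":-0.075,"ty":0.039,"tz":0.006,"yaw":-0.48},
    {"tx":-0.1,"ty":0.052,"tz":0.008,"yaw":-0.64},
    {"tx":-0.125,"ty":0.065,"tz":0.01,"yaw":-0.8},
    {"tx":-0.15,"ty":0.078,"tz":0.012,"yaw":-0.96},
    {"tx":-0.175,"ty":0.091,"tz":0.014,"yaw":-1.12},
    {"tx":-0.198,"ty":0.103,"tz":0.014,"yaw":-1.278},
    {"tx":-0.198,"ty":0.103,"tz":0.014,"yaw":-1.278},
    {"tx":-0.198,"ty":0.103,"tz":0.014,"yaw":-1.278},
  ],
)

```text
time_s: 47.12
position: [0.4393, -0.3109, 0.2505]
ee_rot: [0.745, 0.667, -0.01, -0.009]
contact_force: [-0.5, 0.3, 0.3]
grip_width: 0.0414
finger_force: 0.0
```

Emit:
carry_out(
  targets=[
    {"tx":0.0,"ty":0.0,"tz":0.0,"yaw":0.0},
    {"tx":0.0,"ty":0.0,"tz":0.0,"yaw":0.0},
  ],
)

```text
time_s: 47.38
position: [0.4396, -0.3101, 0.2505]
ee_rot: [0.744, 0.668, -0.01, -0.009]
contact_force: [-0.4, -0.5, 0.3]
grip_width: 0.0413
finger_force: 0.0
```

```bash
python3 - <<'E'
from h import *
plan((.44,-.3075,.18,1.469),(.44,-.3075,.129,1.469)); print(robot.get_state()['joints'].round(2),robot.get_state()['ee_rot'].round(3))
c=read_camera('top'); Z=cloud(c)[...,2]; print(blob(c,roi(c,330,440,180,225)&(Z>.135)&(Z<.165),.15))
E
```

```text
t 47.4 pos [ 0.4396 -0.3101  0.2505] head 1.4637 F [-0.4 -0.5  0.3] grip 0.0413 0.0
tx 0.0028 ty 0.0020 tz 0.0704 yaw -0.005 rows>=1.1
tx 0.0030 ty 0.0033 tz 0.1214 yaw -0.005 rows>=1.9
[ 0.18  0.29  0.45  1.83 -0.12  1.07  0.57] [ 0.744  0.668 -0.01  -0.009]
(array([  0.4438,  -0.273 , 126.9757,  12.2991,  84.4673]), 172, (np.float64(375.5), np.float64(198.7)))
```

Emit:
carry_out(
  targets=[
    {"tx":0.003,"ty":0.002,"tz":0.05,"yaw":-0.005},
    {"tx":0.003,"ty":0.003,"tz":0.09,"yaw":-0.005},
    {"tx":0.003,"ty":0.003,"tz":0.121,"yaw":-0.005},
    {"tx":0.003,"ty":0.003,"tz":0.121,"yaw":-0.005},
  ],
)

```text
time_s: 47.92
position: [0.4375, -0.3067, 0.1274]
ee_rot: [0.742, 0.67, -0.011, -0.011]
contact_force: [0.5, -0.1, -0.2]
grip_width: 0.0413
finger_force: 0.0
```

Emit:
carry_out(
  targets=[
    {"tx":0.0,"ty":0.0,"tz":0.0,"yaw":0.0},
    {"tx":0.0,"ty":0.0,"tz":0.0,"yaw":0.0},
    {"tx":0.0,"ty":0.0,"tz":0.0,"yaw":0.0},
    {"tx":0.0,"ty":0.0,"tz":0.0,"yaw":0.0},
    {"tx":0.0,"ty":0.0,"tz":0.0,"yaw":0.0},
  ],
  gripper=0.0,
  newtons=40,
)

```text
time_s: 48.55
position: [0.4402, -0.3085, 0.1306]
ee_rot: [0.742, 0.67, -0.01, -0.008]
contact_force: [1.1, -0.2, 5.4]
grip_width: 0.01
finger_force: 40.0
```

```bash
python3 - <<'E'
from h import *
plan((.44,-.3065,.2,1.469)); print(robot.get_state()['torque'].round(2),robot.get_state()['ee_rot'].round(3))
E
```

```text
t 48.5 pos [ 0.4402 -0.3085  0.1306] head 1.4683 F [ 1.1 -0.2  5.4] grip 0.01 40.0
tx 0.0017 ty -0.0021 tz -0.0694 yaw -0.001 rows>=1.1
[ 0.04 -0.55  0.11] [ 0.742  0.67  -0.01  -0.008]
```

Emit:
carry_out(
  targets=[
    {"tx":0.0,"ty":-0.001,"tz":-0.02,"yaw":0.0},
    {"tx":0.0,"ty":-0.001,"tz":-0.045,"yaw":0.0},
    {"tx":0.0,"ty":-0.002,"tz":-0.07,"yaw":0.0},
    {"tx":0.0,"ty":-0.002,"tz":-0.07,"yaw":0.0},
  ],
)

```text
time_s: 49.05
position: [0.4393, -0.3084, 0.2006]
ee_rot: [0.743, 0.67, -0.01, -0.008]
contact_force: [-0.3, -0.3, -3.1]
grip_width: 0.0096
finger_force: 40.0
```

```bash
python3 - <<'E'
from h import *
plan((.46,-.15,.2,1.55),(*hw(-.085,0),.2,TH+np.pi/2))
k=read_camera('scene'); P=cloud(k); H=hsv(k); m=roi(k,100,260,150,320)&(H[...,0]<20)&(H[...,1]>140)&(H[...,2]>60); print(blob(k,m,.1)[1:])
q=P[m]; q=q[~np.isnan(q[:,0])]; c0=np.median(q,0); u,s,vt=np.linalg.svd(q-c0,full_matrices=False); print('normal',vt[2].round(3),'y range',np.percentile(q[:,1],[1,99]).round(3),'z',np.percentile(q[:,2],[1,99]).round(3))
E
```

```text
t 49.0 pos [ 0.4393 -0.3084  0.2006] head 1.4676 F [-0.3 -0.3 -3.1] grip 0.0096 40.0
tx 0.1597 ty 0.0043 tz -0.0002 yaw -0.082 rows>=2.6
tx 0.2820 ty 0.0461 tz -0.0017 yaw -0.178 rows>=4.6
(2035, (np.float64(158.1), np.float64(267.4)))
normal [-0.983  0.126  0.133] y range [-0.42  -0.216] z [0.07  0.273]
```

Emit:
carry_out(
  targets=[
    {"tx":0.04,"ty":0.0,"tz":0.0,"yaw":-0.02},
    {"tx":0.08,"ty":0.002,"tz":0.0,"yaw":-0.04},
    {"tx":0.12,"ty":0.003,"tz":0.0,"yaw":-0.06},
    {"tx":0.16,"ty":0.01,"tz":-0.001,"yaw":-0.09},
    {"tx":0.2,"ty":0.02,"tz":-0.001,"yaw":-0.12},
    {"tx":0.24,"ty":0.033,"tz":-0.002,"yaw":-0.15},
    {"tx":0.27,"ty":0.042,"tz":-0.002,"yaw":-0.178},
    {"tx":0.282,"ty":0.046,"tz":-0.002,"yaw":-0.178},
    {"tx":0.282,"ty":0.046,"tz":-0.002,"yaw":-0.178},
    {"tx":0.282,"ty":0.046,"tz":-0.002,"yaw":-0.178},
  ],
)

```text
time_s: 50.35
position: [0.513, -0.0341, 0.1992]
ee_rot: [0.681, 0.732, -0.01, -0.01]
contact_force: [0.0, 0.5, -2.7]
grip_width: 0.0099
finger_force: 40.0
```

```bash
python3 - <<'E'
from h import *
plan((*hw(-.085,0),.2,TH+np.pi/2)); print(robot.get_state()['ee_rot'].round(3))
k=snap('scene'); c=snap('top')
a=k['frame'][120:300,180:380,::-1]; b=c['frame'][110:230,240:340,::-1]
cv2.imwrite('pics/sh.png',np.hstack([cv2.resize(a,(400,360),interpolation=2),cv2.resize(b,(300,360),interpolation=2)]))
E
```

```text
t 50.4 pos [ 0.513  -0.0341  0.1992] head 1.6431 F [ 0.   0.5 -2.7] grip 0.0099 40.0
tx 0.0014 ty 0.0013 tz -0.0008 yaw -0.003 rows>=0.0
[ 0.681  0.732 -0.01  -0.01 ]
```

View pics/sh.png

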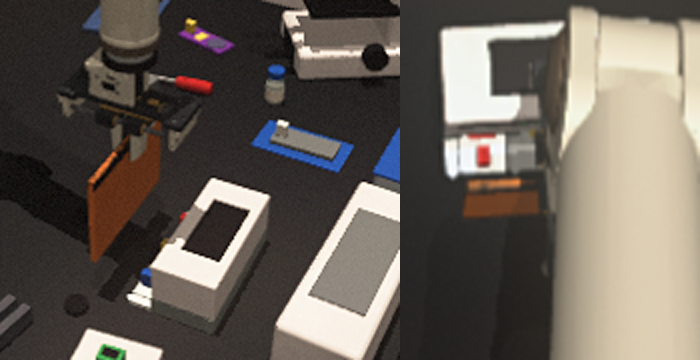

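The scene crop shows the shield held in front of the hood, with its near end at about x = 90. In the top crop its left end is at about column 465. I'll measure its ends to centre it.

```bash
python3 - <<'E'
from h import *
def pl(c,uv,p0,n):
    o,d=rays(c,uv); return o+d*(((p0-o)@n)/(d@n))[:,None]
s=robot.get_state(); p=s['position']; n=np.array([np.cos(TH),np.sin(TH),-.026]); n/=np.linalg.norm(n)
c=read_camera('top'); H=hsv(c); m=roi(c,245,300,165,190)&(H[...,0]<20)&(H[...,1]>120)&(H[...,2]>50)
m=m&(cloud(c)[...,2]>.05)
for v in range(166,188):
    u=np.nonzero(m[v])[0]
    if len(u)>5:
        w=pl(c,[[u[0]-.5,v]],p,n)[0]; h=wh(w); print('top',v,u[0],u[-1],'hood x,y %.4f %.4f z %.3f'%(*h,w[2]))
k=read_camera('scene'); H=hsv(k); m=roi(k,215,270,170,260)&(H[...,0]<20)&(H[...,1]>120)&(H[...,2]>40)
for v in range(200,252,6):
    u=np.nonzero(m[v])[0]
    if len(u)>2:
        for nm,uu in(('L',u[0]-.5),('R',u[-1]+.5)):
            w=pl(k,[[uu,v]],p,n)[0]; h=wh(w); print('sc',v,nm,uu,'hood y %.4f z %.3f'%(h[1],w[2]))
E
```

```text
top 170 263 277 hood x,y -0.0849 0.0953 z 0.249
top 171 263 275 hood x,y -0.0852 0.0949 z 0.235
top 172 263 268 hood x,y -0.0856 0.0945 z 0.220
top 174 271 285 hood x,y -0.0866 0.0707 z 0.181
top 175 262 285 hood x,y -0.0868 0.0960 z 0.174
top 176 261 285 hood x,y -0.0872 0.0985 z 0.158
top 177 261 285 hood x,y -0.0877 0.0982 z 0.141
top 178 261 285 hood x,y -0.0881 0.0978 z 0.123
top 179 261 285 hood x,y -0.0886 0.0974 z 0.106
top 180 261 285 hood x,y -0.0891 0.0969 z 0.087
top 181 261 275 hood x,y -0.0896 0.0965 z 0.068
sc 200 L 231.5 hood y -0.0747 z 0.228
sc 200 R 260.5 hood y 0.1161 z 0.092
sc 206 L 226.5 hood y -0.1026 z 0.228
sc 206 R 259.5 hood y 0.1097 z 0.071
sc 212 L 223.5 hood y -0.1194 z 0.219
sc 212 R 257.5 hood y 0.0955 z 0.056
sc 218 L 223.5 hood y -0.1206 z 0.199
sc 218 R 253.5 hood y 0.0661 z 0.053
sc 224 L 223.5 hood y -0.1219 z 0.178
sc 224 R 248.5 hood y 0.0304 z 0.055
sc 230 L 223.5 hood y -0.1232 z 0.157
sc 230 R 244.5 hood y 0.0029 z 0.052
sc 236 L 223.5 hood y -0.1245 z 0.135
sc 236 R 239.5 hood y -0.0304 z 0.055
sc 242 L 224.5 hood y -0.1205 z 0.108
sc 242 R 260.5 hood y 0.1277 z -0.110
sc 248 L 224.5 hood y -0.1218 z 0.085
sc 248 R 230.5 hood y -0.0875 z 0.054
```

```bash
python3 - <<'E'
from h import *
plan((*hw(-.061,.0085),.2,TH+np.pi/2),(*hw(-.061,.0085),.134,TH+np.pi/2)); print(wh(robot.get_state()['position']))
E
```

```text
t 50.5 pos [ 0.5134 -0.0333  0.1996] head 1.6438 F [ 0.9 -0.1 -3.4] grip 0.0097 40.0
tx 0.0091 ty 0.0249 tz -0.0011 yaw -0.002 rows>=0.4
tx 0.0091 ty 0.0266 tz 0.0649 yaw -0.002 rows>=1.1
[-0.08591204 -0.00059771]
```

Emit:
carry_out(
  targets=[
    {"tx":0.005,"ty":0.012,"tz":0.0,"yaw":-0.002},
    {"tx":0.009,"ty":0.025,"tz":0.0,"yaw":-0.002},
    {"tx":0.009,"ty":0.025,"tz":0.02,"yaw":-0.002},
    {"tx":0.009,"ty":0.026,"tz":0.04,"yaw":-0.002},
    {"tx":0.009,"ty":0.026,"tz":0.055,"yaw":-0.002},
    {"tx":0.009,"ty":0.0265,"tz":0.062,"yaw":-0.002},
    {"tx":0.009,"ty":0.0265,"tz":0.062,"yaw":-0.002},
  ],
)

```text
time_s: 51.42
position: [0.5378, -0.0211, 0.1364]
ee_rot: [0.679, 0.734, -0.01, -0.01]
contact_force: [0.8, -0.0, -2.0]
grip_width: 0.0102
finger_force: 40.0
```

```bash
python3 - <<'E'
from h import *
plan((*hw(-.061,.0085),.131,TH+np.pi/2)); print(wh(robot.get_state()['position']))
def pl(c,uv,p0,n):
    o,d=rays(c,uv); return o+d*(((p0-o)@n)/(d@n))[:,None]
p=robot.get_state()['position']; n=np.array([np.cos(TH),np.sin(TH),-.0])
c=read_camera('top'); H=hsv(c); m=roi(c,245,300,160,195)&(H[...,0]<20)&(H[...,1]>120)&(H[...,2]>50)
for v in range(160,194):
    u=np.nonzero(m[v])[0]
    if len(u)>5: w=pl(c,[[u[0]-.5,v]],p,n)[0]; print(v,u[0],u[-1],wh(w).round(4),w[2].round(3), wh(onplane(c,[[u[0],v]],.006)[0]).round(4))
E
```

```text
t 51.4 pos [ 0.5378 -0.0211  0.1364] head 1.6479 F [ 0.8 -0.  -2. ] grip 0.0102 40.0
tx -0.0013 ty -0.0002 tz 0.0055 yaw 0.002 rows>=0.1
[-0.06064923  0.00976343]
166 261 273 [-0.0606  0.0972] 0.173 [-0.032   0.0897]
167 258 273 [-0.0606  0.1056] 0.159 [-0.0347  0.0997]
168 258 273 [-0.0606  0.1053] 0.142 [-0.038   0.0999]
169 258 278 [-0.0606  0.105 ] 0.124 [-0.0413  0.1001]
170 257 279 [-0.0606  0.1077] 0.106 [-0.0444  0.1035]
171 257 279 [-0.0606  0.1074] 0.087 [-0.0477  0.1037]
172 257 279 [-0.0606  0.1071] 0.068 [-0.051   0.1039]
173 257 279 [-0.0606  0.1068] 0.048 [-0.0543  0.1042]
174 257 279 [-0.0606  0.1065] 0.027 [-0.0575  0.1044]
175 257 281 [-0.0606  0.1062] 0.006 [-0.0608  0.1046]
176 257 274 [-0.0606  0.1058] -0.017 [-0.0641  0.1048]
177 257 262 [-0.0606  0.1055] -0.039 [-0.0674  0.105 ]
```

Emit:
carry_out(
  targets=[
    {"tx":-0.001,"ty":0.0,"tz":0.003,"yaw":0.0},
    {"tx":-0.001,"ty":0.0,"tz":0.005,"yaw":0.0},
    {"tx":-0.001,"ty":0.0,"tz":0.005,"yaw":0.0},
  ],
)

```text
time_s: 51.85
position: [0.5376, -0.0222, 0.1318]
ee_rot: [0.679, 0.734, -0.009, -0.01]
contact_force: [-0.1, 0.6, -2.6]
grip_width: 0.0099
finger_force: 40.0
```

```bash
python3 -c "
from h import *
plan((*hw(-.061,.0085),.131,TH+np.pi/2)); print(wh(robot.get_state()['position']),robot.get_state()['torque'])"
```

```text
t 51.9 pos [ 0.5376 -0.0222  0.1318] head 1.6477 F [-0.1  0.6 -2.6] grip 0.0099 40.0
tx -0.0002 ty -0.0001 tz 0.0009 yaw 0.002 rows>=0.0
[-0.06088124  0.00867338] [-0.02997974 -0.19513923  0.01614455]
```

Emit:
carry_out(
  targets=[
    {"tx":0.0,"ty":0.0,"tz":0.001,"yaw":0.0},
    {"tx":0.0,"ty":0.0,"tz":0.002,"yaw":0.0},
    {"tx":0.0,"ty":0.0,"tz":0.002,"yaw":0.0},
  ],
)

```text
time_s: 52.22
position: [0.5381, -0.0218, 0.1307]
ee_rot: [0.679, 0.734, -0.009, -0.009]
contact_force: [-1.9, 1.3, 4.8]
grip_width: 0.0097
finger_force: 40.0
```

```bash
python3 -c "
from h import *
plan((*hw(-.061,.0085),.131,TH+np.pi/2)); print(wh(robot.get_state()['position']),robot.get_state()['torque'],robot.get_state()['ee_rot'])"
```

```text
t 52.2 pos [ 0.5381 -0.0218  0.1307] head 1.6482 F [-1.9  1.3  4.8] grip 0.0097 40.0
tx -0.0006 ty -0.0006 tz -0.0003 yaw 0.002 rows>=0.0
[-0.06038489  0.00907662] [-0.04789209  0.36253324 -0.11033616] [ 0.67914593  0.73389004 -0.00879003 -0.00943181]
```

Emit:
carry_out(
  targets=[
    {"tx":0.0,"ty":0.0,"tz":0.0,"yaw":0.0},
    {"tx":0.0,"ty":0.0,"tz":0.0,"yaw":0.0},
    {"tx":0.0,"ty":0.004,"tz":0.0,"yaw":0.0},
    {"tx":0.0,"ty":0.008,"tz":0.0,"yaw":0.0},
    {"tx":0.0,"ty":0.012,"tz":0.0,"yaw":0.0},
    {"tx":0.0,"ty":0.016,"tz":0.0,"yaw":0.0},
    {"tx":0.0,"ty":0.016,"tz":0.0,"yaw":0.0},
  ],
  gripper=0.2,
)

```text
time_s: 53.1
position: [0.554, -0.0209, 0.1293]
ee_rot: [0.679, 0.734, -0.009, -0.009]
contact_force: [-0.5, 0.5, -0.1]
grip_width: 0.0183
finger_force: 0.1
```

```bash
python3 - <<'E'
from h import *
plan(); print(wh(robot.get_state()['position']))
c=read_camera('top'); H=hsv(c); m=roi(c,245,300,150,195)&(H[...,0]<20)&(H[...,1]>120)&(H[...,2]>50)
for v in range(155,194):
    u=np.nonzero(m[v])[0]
    if len(u)>5: print(v,u[0],u[-1],wh(onplane(c,[[u[0],v]],.004)[0]).round(4), end=' | ')
E
```

```text
t 53.1 pos [ 0.554  -0.0209  0.1293] head 1.6479 F [-0.5  0.5 -0.1] grip 0.0183 0.1
[-0.04446914  0.00871092]
155 263 270 [0.0043 0.0807] | 160 258 273 [-0.0112  0.0981] | 161 258 272 [-0.0146  0.0983] | 163 259 278 [-0.0214  0.0955] | 164 258 278 [-0.0245  0.099 ] | 165 258 278 [-0.0278  0.0992] | 166 258 278 [-0.0311  0.0994] | 167 258 279 [-0.0344  0.0996] | 168 258 279 [-0.0377  0.0998] | 169 257 279 [-0.0408  0.1033] | 170 257 279 [-0.0441  0.1035] | 171 257 279 [-0.0474  0.1037] | 172 257 280 [-0.0507  0.1039] | 173 257 280 [-0.0539  0.1041] | 174 257 280 [-0.0572  0.1043] | 175 257 280 [-0.0605  0.1045] | 176 257 278 [-0.0638  0.1047] | 177 257 266 [-0.0671  0.1049] |
```

Emit:
carry_out(
  targets=[
    {"tx":0.0,"ty":0.005,"tz":0.0,"yaw":0.0},
    {"tx":0.0,"ty":0.01,"tz":-0.001,"yaw":0.0},
    {"tx":0.0,"ty":0.015,"tz":-0.001,"yaw":0.0},
    {"tx":0.0,"ty":0.02,"tz":-0.001,"yaw":0.0},
    {"tx":0.0,"ty":0.024,"tz":-0.001,"yaw":0.0},
    {"tx":0.0,"ty":0.024,"tz":-0.001,"yaw":0.0},
  ],
  gripper=0.28,
)

```text
time_s: 53.9
position: [0.578, -0.0191, 0.1297]
ee_rot: [0.679, 0.734, -0.009, -0.009]
contact_force: [1.1, 0.8, 0.5]
grip_width: 0.0259
finger_force: 0.3
```

Emit:
carry_out(
  targets=[
    {"tx":0.0,"ty":0.004,"tz":0.0,"yaw":0.0},
    {"tx":0.0,"ty":0.009,"tz":-0.001,"yaw":0.0},
    {"tx":0.0,"ty":0.014,"tz":-0.001,"yaw":0.0},
    {"tx":0.0,"ty":0.018,"tz":-0.001,"yaw":0.0},
    {"tx":0.0,"ty":0.022,"tz":-0.001,"yaw":0.0},
    {"tx":0.0,"ty":0.022,"tz":-0.001,"yaw":0.0},
  ],
  gripper=0.38,
)

```text
time_s: 54.65
position: [0.5999, -0.0174, 0.1301]
ee_rot: [0.679, 0.734, -0.009, -0.009]
contact_force: [0.4, -0.1, 0.5]
grip_width: 0.035
finger_force: 0.5
```

```bash
python3 - <<'E'
from h import *
plan(); print(wh(robot.get_state()['position']))
c=read_camera('top'); H=hsv(c); m=roi(c,245,300,150,195)&(H[...,0]<20)&(H[...,1]>120)&(H[...,2]>50)
for v in range(150,194):
    u=np.nonzero(m[v])[0]
    if len(u)>5 and v>170: print(v,u[0],u[-1],wh(onplane(c,[[u[0],v]],.004)[0]).round(4), end=' | ')
k=read_camera('scene')
a=k['frame'][120:300,180:380,::-1]; b=c['frame'][110:230,240:340,::-1]
cv2.imwrite('pics/sh2.png',np.hstack([cv2.resize(a,(400,360),interpolation=2),cv2.resize(b,(300,360),interpolation=2)]))
E
```

```text
t 54.6 pos [ 0.5999 -0.0174  0.1301] head 1.6479 F [ 0.4 -0.1  0.5] grip 0.035 0.5
[0.001569  0.0088132]
171 256 277 [-0.0472  0.1069] | 172 256 277 [-0.0505  0.1071] | 173 256 277 [-0.0537  0.1074] | 174 256 276 [-0.057   0.1076] | 175 257 276 [-0.0605  0.1045] | 176 256 273 [-0.0636  0.108 ] | 177 257 262 [-0.0671  0.1049] |
```

View pics/sh2.png

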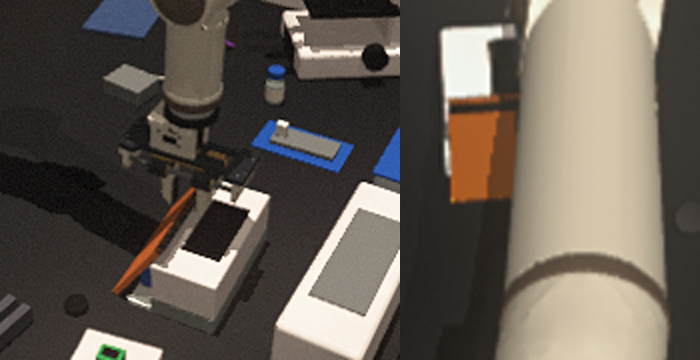

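The shield leans at the hood, with its lower edge still at hood x of about -0.06. The fingers still cage it lightly, so I'll let it settle, withdraw upwards and check.

Emit:
carry_out(
  targets=[
    {"tx":0.0,"ty":0.003,"tz":0.0,"yaw":0.0},
    {"tx":0.0,"ty":0.006,"tz":0.0,"yaw":0.0},
    {"tx":0.0,"ty":0.009,"tz":0.0,"yaw":0.0},
    {"tx":0.0,"ty":0.009,"tz":0.0,"yaw":0.0},
  ],
  gripper=0.4,
)

```text
time_s: 55.25
position: [0.6086, -0.0167, 0.1298]
ee_rot: [0.679, 0.734, -0.009, -0.01]
contact_force: [-0.3, 0.4, 0.0]
grip_width: 0.0369
finger_force: 0.0
```

Emit:
carry_out(
  targets=[
    {"tx":0.0,"ty":0.0,"tz":-0.01,"yaw":0.0},
    {"tx":0.0,"ty":0.0,"tz":-0.03,"yaw":0.0},
    {"tx":0.0,"ty":0.0,"tz":-0.07,"yaw":0.0},
    {"tx":0.0,"ty":0.0,"tz":-0.12,"yaw":0.0},
    {"tx":0.05,"ty":0.0,"tz":-0.13,"yaw":0.0},
    {"tx":0.1,"ty":0.0,"tz":-0.13,"yaw":0.0},
    {"tx":0.15,"ty":0.0,"tz":-0.13,"yaw":0.0},
    {"tx":0.2,"ty":0.0,"tz":-0.13,"yaw":0.0},
    {"tx":0.25,"ty":-0.02,"tz":-0.13,"yaw":0.0},
    {"tx":0.29,"ty":-0.04,"tz":-0.13,"yaw":0.0},
  ],
)

```text
time_s: 56.5
position: [0.5487, 0.2718, 0.262]
ee_rot: [0.679, 0.734, -0.009, -0.01]
contact_force: [-0.4, 0.4, 0.4]
grip_width: 0.0367
finger_force: 0.0
```

```bash
python3 - <<'E'
from h import *
plan()
c=read_camera('top'); H=hsv(c); V=H[...,2]; m=roi(c,240,345,145,195)&(H[...,0]<20)&(H[...,1]>120)&(H[...,2]>50)
print('cols',[(v,*np.nonzero(m[v])[0][[0,-1]]) for v in (150,160,168,174,177,180) if m[v].any()])
low=[]
for u in range(262,322,4):
    v=np.nonzero(m[:,u])[0]
    if len(v): low.append([u,v[-1]+.5])
P=onplane(c,low,.003); h=np.array([wh(p) for p in P]); print('low edge',h.round(4)[[0,-1]],'slope',np.polyfit(h[:,1],h[:,0],1).round(4),h[:,0].mean())
v=168; u=np.nonzero(m[v])[0]; print('blank',blob(c,roi(c,150,195,105,175)&(H[...,1]<100)&(V>60),.011))
k=read_camera('scene')
a=k['frame'][120:300,180:380,::-1]; b=c['frame'][100:220,150:350,::-1]
cv2.imwrite('pics/end.png',np.hstack([cv2.resize(a,(390,350),interpolation=2),cv2.resize(b,(400,240),interpolation=2).repeat(1,0) if 0 else cv2.copyMakeBorder(cv2.resize(b,(400,240),interpolation=2),0,110,0,0,cv2.BORDER_CONSTANT)]))
E
```

```text
t 56.5 pos [0.5487 0.2718 0.262 ] head 1.6492 F [-0.4  0.4  0.4] grip 0.0367 0.0
cols [(150, np.int64(256), np.int64(324)), (160, np.int64(257), np.int64(323)), (168, np.int64(257), np.int64(322)), (174, np.int64(256), np.int64(317)), (177, np.int64(257), np.int64(264))]
low edge [[-0.0696  0.0887]
 [-0.0675 -0.0947]] slope [ 0.0029 -0.0685] -0.06853938644756535
blank (array([  0.6453,   0.3547, 234.6878, 146.8133,   1.7614]), 3045, (np.float64(171.3), np.float64(140.2)))
```

View pics/end.png

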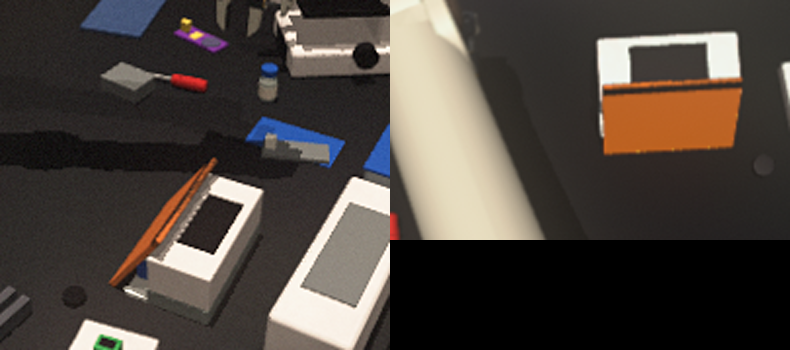

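The shield rests squarely, centred within a few mm. In the scene crop, though, the blank at (295,150) has shifted on the mat since the previous picture, so I'll move the arm clear and measure it.

Emit:
carry_out(
  targets=[
    {"tx":-0.05,"ty":-0.02,"tz":0.0,"yaw":0.0},
    {"tx":-0.1,"ty":-0.06,"tz":0.0,"yaw":0.0},
    {"tx":-0.15,"ty":-0.1,"tz":0.0,"yaw":0.0},
    {"tx":-0.2,"ty":-0.12,"tz":0.0,"yaw":0.0},
    {"tx":-0.2,"ty":-0.12,"tz":0.0,"yaw":0.0},
  ],
)

```text
time_s: 57.22
position: [0.4445, 0.0558, 0.2652]
ee_rot: [0.682, 0.731, -0.009, -0.009]
contact_force: [1.3, 0.2, -0.3]
grip_width: 0.0368
finger_force: 0.0
```

```bash
python3 - <<'E'
from h import *
plan()
c=read_camera('top'); H=hsv(c); V=H[...,2]; Z=cloud(c)[...,2]
r=roi(c,150,222,95,185)
print('plate',blob(c,r&(H[...,1]<110)&(V>60)&(Z>-.01)&(Z<.05),.011),'tab',blob(c,r&(Z>.024)&(Z<.06)&(V>120),.037))
print('mat',blob(c,r&(H[...,1]>120)&(H[...,0]>100)&(H[...,0]<125),.003))
E
```

```text
t 57.2 pos [0.4445 0.0558 0.2652] head 1.6397 F [ 1.3  0.2 -0.3] grip 0.0368 0.0
plate (array([  0.661 ,   0.3157, 125.1384,  53.1295,  20.0371]), 598, (np.float64(183.7), np.float64(134.6))) tab (array([ 0.6173,  0.3001, 21.9918, 13.6844, 23.1141]), 31, (np.float64(186.9), np.float64(145.9)))
mat (array([  0.6465,   0.352 , 173.9111,  92.8569,   1.7964]), 1029, (np.float64(169.9), np.float64(142.9)))
```

The blank was knocked to (0.661, 0.316) at 20°, half off the mat. I'll put it back.

```bash
python3 - <<'E'
from h import *
plan((.6172,.300,.15,.36))
E
```

```text
t 57.3 pos [0.4455 0.0585 0.2653] head 1.6428 F [1.2 0.1 0.5] grip 0.0367 0.0
tx 0.2282 ty 0.1915 tz 0.1110 yaw 1.283 rows>=6.9
```

Emit:
carry_out(
  targets=[
    {"tx":0.04,"ty":0.02,"tz":0.0,"yaw":0.16},
    {"tx":0.08,"ty":0.04,"tz":0.0,"yaw":0.32},
    {"tx":0.12,"ty":0.07,"tz":0.0,"yaw":0.48},
    {"tx":0.16,"ty":0.1,"tz":0.01,"yaw":0.64},
    {"tx":0.19,"ty":0.13,"tz":0.03,"yaw":0.8},
    {"tx":0.22,"ty":0.16,"tz":0.06,"yaw":0.96},
    {"tx":0.228,"ty":0.18,"tz":0.09,"yaw":1.12},
    {"tx":0.228,"ty":0.191,"tz":0.111,"yaw":1.283},
    {"tx":0.228,"ty":0.191,"tz":0.111,"yaw":1.283},
    {"tx":0.228,"ty":0.191,"tz":0.111,"yaw":1.283},
  ],
  gripper=0.4,
  newtons=60,
)

```text
time_s: 58.52
position: [0.6154, 0.3037, 0.1492]
ee_rot: [0.983, 0.183, -0.013, -0.002]
contact_force: [-0.3, 1.0, -0.0]
grip_width: 0.037
finger_force: 0.0
```

Emit:
carry_out(
  targets=[
    {"tx":0.0,"ty":0.0,"tz":0.0,"yaw":0.0},
    {"tx":0.0,"ty":0.0,"tz":0.0,"yaw":0.0},
  ],
)

```text
time_s: 58.78
position: [0.6157, 0.303, 0.15]
ee_rot: [0.983, 0.182, -0.012, -0.003]
contact_force: [-0.1, 0.5, 0.2]
grip_width: 0.0366
finger_force: 0.0
```

```bash
python3 - <<'E'
from h import *
plan((.6172,.300,.031,.36)); print(robot.get_state()['ee_rot'].round(3))
E
```

```text
t 58.8 pos [0.6157 0.303  0.15  ] head 0.3657 F [-0.1  0.5  0.2] grip 0.0366 0.0
tx 0.0030 ty 0.0045 tz 0.1189 yaw 0.006 rows>=1.9
[ 0.983  0.182 -0.012 -0.003]
```

Emit:
carry_out(
  targets=[
    {"tx":0.003,"ty":0.004,"tz":0.05,"yaw":0.006},
    {"tx":0.003,"ty":0.004,"tz":0.09,"yaw":0.006},
    {"tx":0.003,"ty":0.004,"tz":0.117,"yaw":0.006},
    {"tx":0.003,"ty":0.004,"tz":0.117,"yaw":0.006},
    {"tx":0.003,"ty":0.004,"tz":0.117,"yaw":0.006},
  ],
)

```text
time_s: 59.4
position: [0.6176, 0.3004, 0.0331]
ee_rot: [0.984, 0.178, -0.012, -0.002]
contact_force: [0.2, 0.1, 0.4]
grip_width: 0.0367
finger_force: 0.0
```

Emit:
carry_out(
  targets=[
    {"tx":0.0,"ty":0.0,"tz":0.0,"yaw":0.0},
    {"tx":0.0,"ty":0.0,"tz":0.0,"yaw":0.0},
    {"tx":0.0,"ty":0.0,"tz":0.0,"yaw":0.0},
    {"tx":0.0,"ty":0.0,"tz":0.0,"yaw":0.0},
    {"tx":0.0,"ty":0.0,"tz":-0.008,"yaw":0.0},
    {"tx":0.0,"ty":0.0,"tz":-0.015,"yaw":0.0},
    {"tx":0.0,"ty":0.0,"tz":-0.015,"yaw":0.0},
  ],
  gripper=0.0,
)

```text
time_s: 60.28
position: [0.6174, 0.3002, 0.0472]
ee_rot: [0.984, 0.178, -0.013, -0.002]
contact_force: [-0.3, -0.5, -2.0]
grip_width: 0.0135
finger_force: 60.0
```

```bash
python3 - <<'E'
from h import *
plan((.598,.3505,.05,.031),(.598,.3505,.034,.031))
E
```

```text
t 60.3 pos [0.6174 0.3002 0.0472] head 0.3589 F [-0.3 -0.5 -2. ] grip 0.0135 60.0
tx -0.0006 ty -0.0540 tz -0.0023 yaw 0.328 rows>=1.8
tx -0.0002 ty -0.0538 tz 0.0137 yaw 0.328 rows>=1.8
```

Emit:
carry_out(
  targets=[
    {"tx":0.0,"ty":-0.018,"tz":-0.002,"yaw":0.11},
    {"tx":0.0,"ty":-0.036,"tz":-0.002,"yaw":0.22},
    {"tx":0.0,"ty":-0.054,"tz":-0.002,"yaw":0.328},
    {"tx":0.0,"ty":-0.054,"tz":0.003,"yaw":0.328},
    {"tx":0.0,"ty":-0.054,"tz":0.009,"yaw":0.328},
    {"tx":0.0,"ty":-0.054,"tz":0.013,"yaw":0.328},
    {"tx":0.0,"ty":-0.054,"tz":0.013,"yaw":0.328},
  ],
)

```text
time_s: 61.15
position: [0.5979, 0.3492, 0.0334]
ee_rot: [1.0, 0.015, -0.014, 0.001]
contact_force: [-0.0, -1.1, -1.8]
grip_width: 0.0134
finger_force: 60.0
```

Emit:
carry_out(
  targets=[
    {"tx":0.0,"ty":0.0,"tz":0.0,"yaw":0.0},
    {"tx":0.0,"ty":0.0,"tz":0.0,"yaw":0.0},
    {"tx":0.0,"ty":0.0,"tz":-0.04,"yaw":0.0},
    {"tx":0.0,"ty":0.0,"tz":-0.09,"yaw":0.0},
    {"tx":0.0,"ty":0.03,"tz":-0.14,"yaw":0.0},
    {"tx":-0.05,"ty":0.06,"tz":-0.18,"yaw":0.0},
    {"tx":-0.09,"ty":0.1,"tz":-0.2,"yaw":0.0},
    {"tx":-0.12,"ty":0.14,"tz":-0.2,"yaw":0.0},
    {"tx":-0.15,"ty":0.19,"tz":-0.2,"yaw":0.0},
    {"tx":-0.16,"ty":0.24,"tz":-0.2,"yaw":0.0},
  ],
  gripper=0.35,
)

```text
time_s: 62.4
position: [0.4488, 0.1048, 0.2387]
ee_rot: [1.0, 0.016, -0.013, -0.001]
contact_force: [0.4, 0.1, 0.1]
grip_width: 0.0323
finger_force: 0.0
```

```bash
python3 - <<'E'
from h import *
plan()
c=read_camera('top'); H=hsv(c); V=H[...,2]; Z=cloud(c)[...,2]
r=roi(c,150,222,95,185)
print('plate',blob(c,r&(H[...,1]<110)&(V>60)&(Z>-.01)&(Z<.05),.011),'tab',blob(c,r&(Z>.024)&(Z<.06)&(V>120),.037))
k=read_camera('scene'); Pk=cloud(k); Hk=hsv(k)
m=roi(k,215,300,190,270)&(Hk[...,0]<20)&(Hk[...,1]>140)&(Hk[...,2]>60); print('shield px scene',m.sum(),np.nanmax(Pk[m][:,2]))
m=roi(c,240,345,145,195)&(H[...,0]<20)&(H[...,1]>120)&(V>50); print(blob(c,m,.06))
E
```

```text
t 62.4 pos [0.4488 0.1048 0.2387] head 0.0323 F [0.4 0.1 0.1] grip 0.0323 0.0
plate (array([  0.6458,   0.3522, 121.8549,  49.6233,   1.9766]), 579, (np.float64(172.6), np.float64(139.2))) tab (array([ 0.5967,  0.3504, 19.904 , 12.9084,  2.0309]), 32, (np.float64(171.0), np.float64(151.9)))
shield px scene 586 0.13595036685148465
(array([ 5.719000e-01, -5.000000e-02,  1.800006e+02,  9.554240e+01,
       -8.906610e+01]), 1516, (np.float64(297.9), np.float64(159.1)))
```

Emit:
carry_out(
  targets=[
    {"tx":0.0,"ty":0.0,"tz":0.0,"yaw":0.0},
    {"tx":0.0,"ty":0.0,"tz":0.0,"yaw":0.0},
    {"tx":0.0,"ty":0.0,"tz":0.0,"yaw":0.0},
    {"tx":0.0,"ty":0.0,"tz":0.0,"yaw":0.0},
  ],
)

```text
time_s: 63.0
position: [0.4505, 0.1065, 0.2379]
ee_rot: [1.0, 0.016, -0.014, 0.0]
contact_force: [0.0, -0.1, -0.1]
grip_width: 0.0323
finger_force: 0.0
```

```bash
python3 -c "
from rig import robot
print(robot.hand_in())"
```

```text
the job is handed in; nothing more can be done
None
```

I handed the job in at 63 s: blank flat on the mat (dropped once in transit, later knocked half off it and put back after the shield was up), all three carriers home against the stop, plug fully seated, and shield leaning by itself square to the hood; the hand-in gave no verdict.

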